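# Load the cassette feeder and start it at the guarded selector

### The job

Load both sample cassettes into the feeder's tilted spring magazine, one at a time: press the blue one in flat until the two yellow lips snap over it, then press the white one in on top of it until the lips snap over that too. Then flip the orange cover of the control box right over so that it stays open, and turn the black selector beneath it clockwise as far as it goes. Leave the cover open and do not disturb the bottles and cups standing round about.

Things in the scene. Friction and masses are not known exactly. Their poses are not given: they have to be found in the camera images.
- blue_center (a point): centre of the blue sample cassette: a solid plastic block 60 (x) x 40 (y) x 16 mm (z), about 45 g, lying flat on the bench at the start. Its x axis runs along its length, y across its width, z up through its slotted face. Either end may lead, either face may be up. The two cassettes lie in front of the machines, one left, one right.
- white_center (a point): centre of the white sample cassette, of the same size and axes as the blue one.
- magazine: aluminium magazine on the cream feeder. Origin: centre of its mouth, in the plane of the lips' undersides, 140 mm above the bench. z points out of the mouth, 25 deg from vertical, leaning to the robot's left (feeder turned up to 0.2 rad); x runs down the slope to the left, along the loaded cassette's length; y level, towards the robot, across its width. Shaft 65 (x) x 42 mm (y). A loaded cassette's centre rests at z = -8 mm; the lower of two at z = -24 mm.
- lip_back (a joint): outward travel, m, of the lower yellow spring lip, at the +x (left) end (0 at rest). Each is 26 mm wide in y, its nose at |x| = 26 mm (so 4 mm over the cassette end), from z = 0 to 12 mm, bevelled above, flat beneath. A cassette pressed down moves both aside (6 N together); they snap back over it once its top is below z = 0: press its centre to about z = -12 mm, then let go.
- lip_front (a joint): the same for the like lip facing it, at the upper end of the mouth (-x).
- mag_guides (a point): centre of the magazine's flared top, 26 mm out from the lips' plane, same axes. Four corner posts (|x| 21-31, |y| 21-27 mm) and the ends (|x| 31 mm) guide the cassette, flaring by 7 mm at the top; between the posts the y sides are open, 42 mm wide and to 60 mm below the lips, so fingers on the cassette's long sides can go in with it and open there. A box 88 mm high stands 80 mm beyond the mouth.
- follower (a joint): how far the orange spring follower in the magazine is pressed down, m: 0 empty, 0.015 with one cassette held beneath the lips, 0.031 with two, at most 0.045. It pushes back with 2.7 N when empty and about 6 N with two cassettes.
- cover_fin (a point): grip point of the red fin on the orange see-through cover of the control box, 11 mm below the fin's top and 21 mm above the cover plate. The fin is 20 mm wide (y, along the hinge), 12 mm thick (x) and stands 32 mm up (z) from the plate, near its free edge, nearest the robot. The axes turn with the cover. Pinched across its 20 mm width, it pivots between the pads as the cover swings.
- cover_hinge (a point): centre of the cover's hinge line, at the back of the control box, 90 mm above the bench. y lies along the hinge, x points away from the robot's side. The fin's grip point is 92 mm in front of and 25 mm above it when shut; the cover plate is 108 mm long, 84 mm wide and 4 mm thick.
- cover (a joint): angle of the cover, rad: 0 shut, pi/2 upright, 2.5 fully open (leaning back on its stop). Hinge almost free: it falls shut before upright and falls open of itself beyond about 1.7.
- knob_grip (a point): grip point of the black bar-shaped selector beneath the cover, on its axis (upright), 77 mm above the bench, 7 mm below the top of the bar. The bar is 38 mm long (x), 14 mm thick (y: pinch it across y) and 32 mm high, on a disc of 20 mm radius whose top is 23 mm below this point. It lies 50 mm in front of the hinge and turns with the axes; two 8 mm posts, 88 mm high, stand 52 mm in front of it and 36 mm to either side.
- knob (a joint): angle of the selector, rad, growing clockwise seen from above; the stop is at 1.5.
- wash_bottle: white bottle with blue cap, 150 mm high, radius 28 mm, standing between feeder and control box; leave alone. Origin under its centre.
- vial: amber vial, 42 mm high, radius 13 mm, standing between the two cassettes; leave alone. Origin under its centre.
- beaker: steel cup, 55 mm high, radius 26 mm, standing at the left or right edge; leave alone. Origin under its centre.
- pot: white pot with green cap, 45 mm high, radius 22 mm, standing at the other edge; leave alone. Origin under its centre.
Not all that is in view belongs to the job. Several things look just like the part that bears blue_center: the one meant starts farthest to the robot's right.

How it is judged:
By the outcome, as a careful person would: the job done as asked, in the order asked, and still so for the second after the job is handed in, with the robot touching nothing.
It also fails if it takes over 72 s, if anything falls off the work surface, if the arm or the gripper's body presses on something with over 40 N, if the wrist force passes 120 N, or if a joint passes its speed limit or range.

### The arm

A 6-joint arm with a two-finger parallel gripper is mounted at the origin on the work surface. World frame = base frame: x ahead of the robot, y to its left, z up, the work surface at z = 0. Lengths are in m, angles in rad, forces in N, time in s.
With the tool pointing down it reaches from about 0.35 to 0.725 m from the base axis. Payload 4.3 kg.
Tool frame: the origin (TCP) lies between the finger pads; the fingertips stand 19 mm ahead of it and the grasp point (between the pads) is the TCP; z points along the fingers, y is the direction in which the jaws open and shut (so a half turn about z gives the same grasp; the last joint's range is limited). The gripper opens to 85 mm and grips with 20 to 120 N. Pads are 22 mm wide; open, the fingers measure 114 mm over their backs; the gripper's body (76 mm by 85 mm) begins 54 mm behind the grasp point. The pads swing forward as they close: fully open they stand 13 mm farther back than shut.
Start: joints at [-1.361, 0.377, 0.081, 1.274, 0, 1.46], TCP at [0.181, -0.546, 0.25] pointing down, gripper open.
Joint ranges: [-2.72, 2.72], [-0.84, 1.66], [-1.02, 1.22], [-1.77, 2.12], [-1.37, 1.28], [-3.14, 3.14]. Speed limits (rad/s): [2.57, 2.57, 3.14, 3.14, 3.14, 3.14].

### API

Orientations are given as a unit quaternion [x, y, z, w].
In Python, from workcell import get_state, snapshot, camera_params, hand_in gives the robot as it stands.
- The arm moves only by the tool move_arm, never from a script. Its argument "series" is a list of rows, each a list of 7 numbers: the shift along the world's x, y, z in m, then the turn, a rotation vector about the world's x, y, z in rad, then the finger opening in m, from 0 to 0.0854. A call has 1 to 10 rows; each row shifts and turns the commanded pose from where the row before left it; what a row does not reach is not made up. A row lasts 1/10 s, in which the tool goes at most 50 mm and 8.59 degrees, less where a joint would pass 70% of its speed; a pose out of reach is approached as far as the arm can. A call with a gripper value outside its range is refused whole. The fingers move at their own pace and stop on an object; the grip force is fixed at half the most. Time passes only in rows, so rows that do not move let the fingers close. It gives the time, the measured TCP pose, the force and the opening at its end, in the units of the state.
- get_state(): the state, without advancing time (a new reading comes with each control period).
- snapshot(name): name is "scene" or "top" or "wrist"; returns the picture (480x640x3 uint8, red, green, blue); there is no depth.
- camera_params(name): a dict with "mtx" (3x3 intrinsics, pixels), "origin" and "rotation" of the camera in the world. Camera axes: x right, y down, z forward; pixel columns grow to the right and rows downward; lengths in m; the calibration is good to about 2 mm. A picture is of the moment at which its call begins: read the wrist's pose just before it. camera_params takes no time and is no camera call; for the wrist camera it gives the pose at the moment of the call.
- hand_in(): hands the job in, once; it reports no verdict.
The state is a dict: "time_s": time; "qpos": joint angles; "qvel": joint speeds; "joint_torque": joint torques, N m; "ee_pos": TCP position; "orientation": TCP orientation; "wrist_force": force on the tool from outside, world axes, zero at the start; "wrist_torque": the same for the moment, N m; "width": finger opening in m.
Only numpy, scipy, OpenCV 4.12 (cv2) and the standard library are available. Lean on these libraries where they do the work, as an engineer would, in place of code of your own. Each camera call takes 0.05 s, during which the arm holds its last target.

## Working session

There is one attempt and no reset: what is moved stays moved. The work goes in short steps, Python scripts to look and compute and a tool call to move; the robot and the scene stay as the last step left them, time stands still between calls to the robot, and variables do not carry over. Pictures are saved under pics/ and viewed, and the job is handed in when it is done.

Besides the shell and the picture viewer there is one more tool, called after "Emit:" as a command line: name --pt "numbers of a row" for each row, then --argument value for the rest. move_arm: Moves the arm, as the interface text tells. Its arguments: {"type":"object","properties":{"series":{"type":"array","items":{"type":"array","items":{"type":"number"}}}},"required":["series"]}

```bash
mkdir -p pics; ls
python3 - <<'E'
from workcell import *
import cv2
for n in ("scene","top"):
    im=snapshot(n); cv2.imwrite(f"pics/{n}0.png",im[:,:,::-1])
    p=camera_params(n); print(n,p)
print(get_state())
E
```

```text
pics
scene {'mtx': array([[510.87565714,   0.        , 317.28819176],
       [  0.        , 510.87565714, 242.83294389],
       [  0.        ,   0.        ,   1.        ]]), 'origin': array([0.91336349, 0.33289536, 0.83946642]), 'rotation': array([ 0.36203573,  0.88769768, -0.26575243, -0.10148204])}
top {'mtx': array([[475.03391477,   0.        , 313.65559631],
       [  0.        , 475.03391477, 237.9412118 ],
       [  0.        ,   0.        ,   1.        ]]), 'origin': array([0.52692618, 0.02110723, 0.97674631]), 'rotation': array([-0.70018789,  0.7120689 , -0.04125298,  0.03151169])}
{'time_s': 0.1, 'qpos': array([-1.36129334e+00,  3.78000450e-01,  7.97381838e-02,  1.27441240e+00,
       -2.46762929e-05,  1.46047794e+00]), 'qvel': array([-0.00233606, -0.00142287,  0.00358099, -0.00242427, -0.00133639,
        0.00039432]), 'joint_torque': array([ 9.05708348e-04, -4.64694321e+01,  2.70582837e+01,  1.21129153e-02,
       -2.32457569e-04, -2.76608773e-06]), 'ee_pos': array([ 0.18064768, -0.54528465,  0.24944007]), 'orientation': array([ 9.87241072e-01,  1.59229972e-01, -5.88794766e-05, -9.37403583e-04]), 'wrist_force': array([ 0.23280884,  0.77108455, -0.14779063]), 'wrist_torque': array([0.02905192, 0.02725531, 0.00178105]), 'width': 0.08523422804754656}
```

View pics/scene0.png

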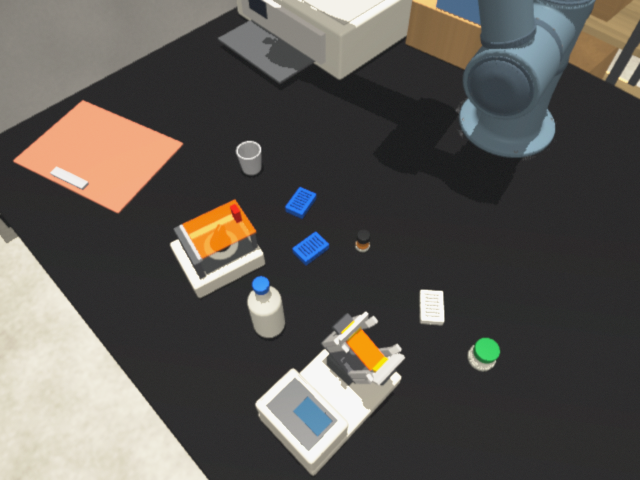

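View pics/top0.png

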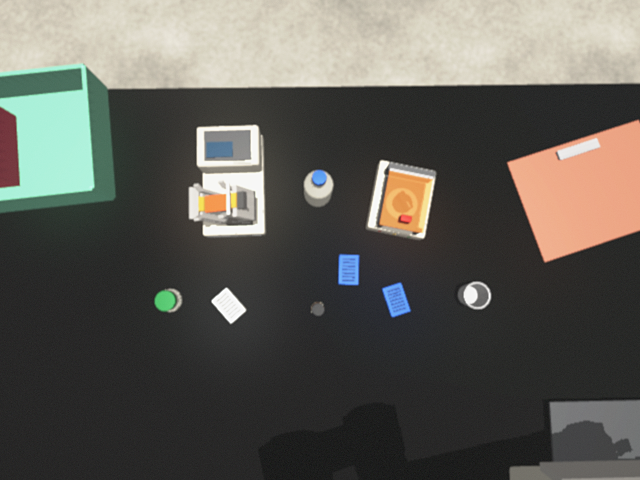

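The top view shows two blue candidates, at (348,270) and (396,300). Robot-right (-y) is to the right in this picture, so the one at (396,300) fits "farthest to the right". I'll confirm that in enlarged crops.

```bash
cat > h.py <<'E'
import numpy as np, cv2
from scipy.spatial.transform import Rotation as R
from workcell import *
def ray(p,uv):
    K=p['mtx']; d=np.linalg.inv(K)@np.array([uv[0],uv[1],1.]); return R.from_quat(p['rotation']).apply(d)
def pix2z(p,uv,z):
    d=ray(p,uv); return p['origin']+d*(z-p['origin'][2])/d[2]
def proj(p,X):
    c=R.from_quat(p['rotation']).inv().apply(np.atleast_2d(X)-p['origin']); q=c@p['mtx'].T; return q[:,:2]/q[:,2:]
def crop(im,x0,y0,x1,y1,s,name):
    c=cv2.resize(im[y0:y1,x0:x1],None,fx=s,fy=s,interpolation=cv2.INTER_CUBIC)
    for x in range((x0//10+1)*10,x1,10):
        cv2.line(c,(int((x-x0+.5)*s),0),(int((x-x0+.5)*s),8 if x%50 else 20),(0,255,0),1)
        if x%20==0: cv2.putText(c,str(x),(int((x-x0+.5)*s)-12,20),0,.4,(0,255,0),1)
    for y in range((y0//10+1)*10,y1,10):
        cv2.line(c,(0,int((y-y0+.5)*s)),(8,int((y-y0+.5)*s)),(0,255,0),1)
        if y%20==0: cv2.putText(c,str(y),(10,int((y-y0+.5)*s)+4),0,.4,(0,255,0),1)
    cv2.imwrite("pics/"+name,c)
E
python3 - <<'E'
from h import *
im=cv2.imread("pics/top0.png")
crop(im,330,240,500,340,4.5,"t_blue.png")
crop(im,180,115,280,245,4.5,"t_feed.png")
crop(im,355,150,445,250,6,"t_box.png")
crop(im,140,270,340,340,4,"t_white.png")
s=cv2.imread("pics/scene0.png")
crop(s,250,300,420,480,3.3,"s_feed.png")
crop(s,160,180,350,340,4,"s_box.png")
p=camera_params("top")
for uv in [(348,270),(396,300),(229,306)]: print(pix2z(p,uv,.016))
E
```

```text
[ 0.55982263 -0.06129184  0.016     ]
[ 0.4979692  -0.15639181  0.016     ]
[0.49204476 0.17861075 0.016     ]
```

View pics/t_blue.png

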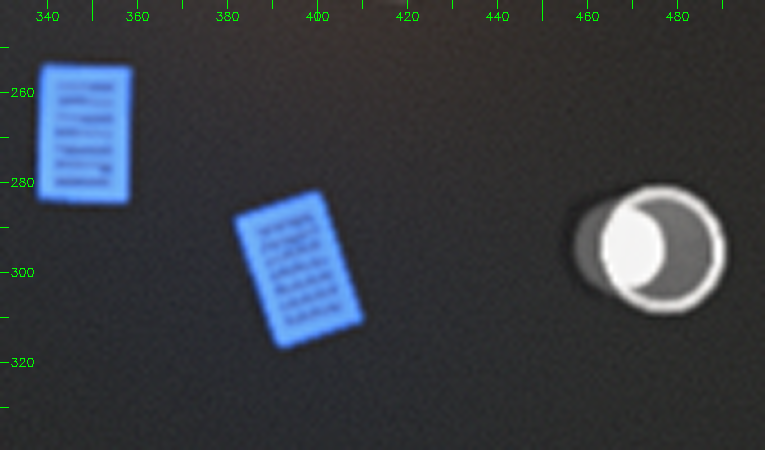

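View pics/t_feed.png

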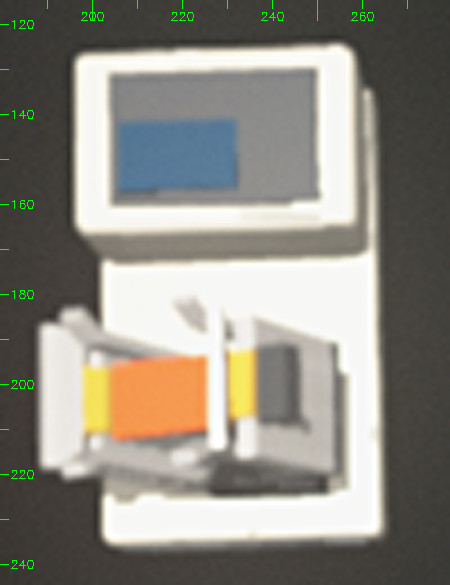

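View pics/t_box.png

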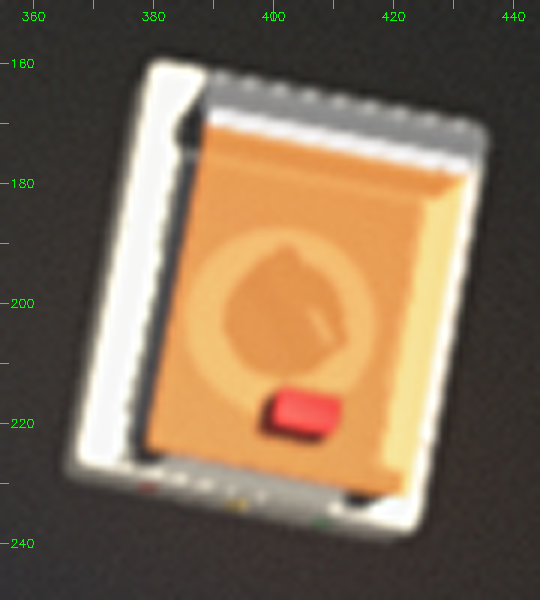

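View pics/t_white.png

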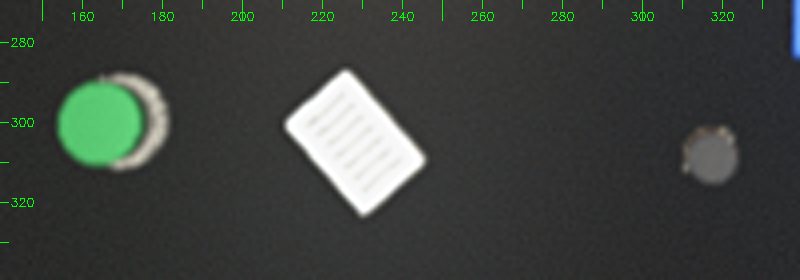

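View pics/s_feed.png

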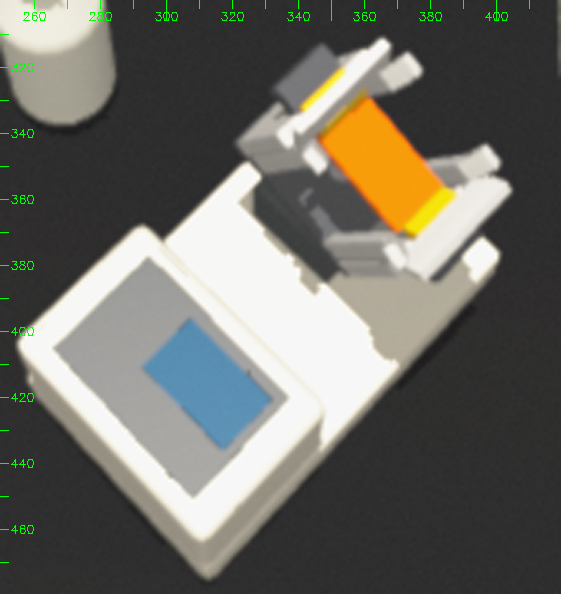

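View pics/s_box.png

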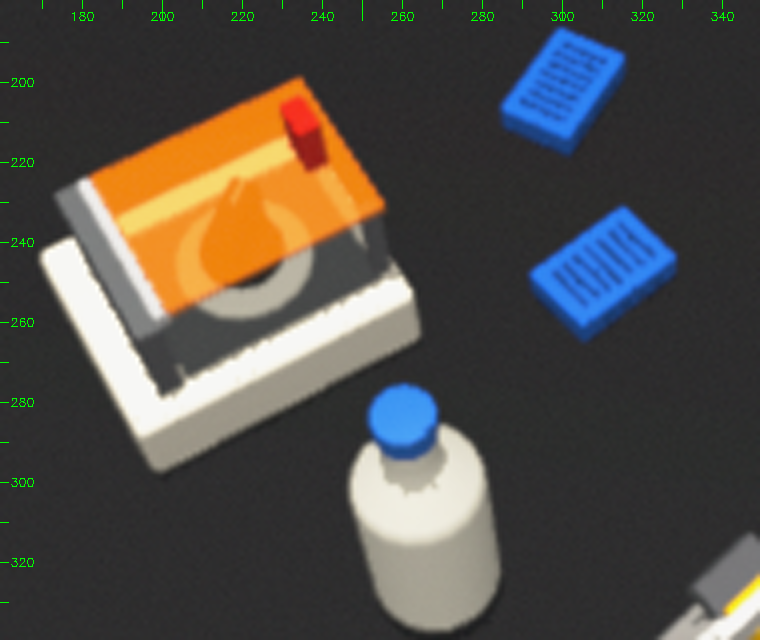

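The crops confirm it. The blue cassettes are at (348,270) and (396,300), and nothing blue lies further right, so the target is (396,300). The white cassette is at (229,305). The feeder mouth is at about (216,202), the fin at about (407,217) and the selector disc at about (402,202). Next I'll compute poses.

Run:
```python
from h import *
p=camera_params("top"); s=camera_params("scene")
def cas(c):
    P=np.array([pix2z(p,u,.016)[:2] for u in c]); d=np.linalg.norm(np.roll(P,-1,0)-P,axis=1)
    i=np.argmax(d); v=P[(i+1)%4]-P[i]; print("centre",P.mean(0),"sides",d.round(4),"long axis deg",np.degrees(np.arctan2(v[1],v[0])))
cas([(381.7,287.5),(400.6,282),(410.4,310.8),(392.2,316.8)])
cas([(226,286.8),(246,309.3),(230.5,323.3),(210.8,300.5)])
# feeder base front edge, right edge (base top height unknown)
for z in (0,.02): print(z,[pix2z(p,u,z)[:2].round(4) for u in [(203,235.5),(264,233),(262,135)]])
# box
print("box base front L,R / back", [pix2z(p,u,.03)[:2].round(4) for u in [(367.5,228),(424,238.5),(435.5,171),(380,160)]])
print("cover free edge L,R ; hinge L,R", [pix2z(p,u,.092)[:2].round(4) for u in [(379,224.5),(420.5,232.5),(431,179),(388.5,170)]])
print("fin top", pix2z(p,(405.5,218.5),.122))
print("knob disc", pix2z(p,(401,204),.054))
w=camera_params("wrist"); st=get_state()
Rt=R.from_quat(st['orientation']); print("cam in tool",Rt.inv().apply(w['origin']-st['ee_pos']),(Rt.inv()*R.from_quat(w['rotation'])).as_matrix().round(3),w['mtx'])
print(Rt.as_matrix().round(3))
for nm,z,u in [("bottle",.15,(319,177)),("vial",.042,(318,309)),("beaker",.055,(477,295)),("pot",.045,(164,300))]: print(nm,pix2z(p,u,z)[:2].round(3))
```

```text
centre [ 0.4994986  -0.15688532] sides [0.0399 0.0605 0.0387 0.0618] long axis deg 18.095393563188154
centre [0.49417171 0.17997588] sides [0.0605 0.0411 0.0603 0.0404] long axis deg -138.6845557731206
0 [array([0.6365, 0.2348]), array([0.6397, 0.1092]), array([0.848, 0.112])]
0.02 [array([0.6342, 0.2305]), array([0.6373, 0.1074]), array([0.8414, 0.1101])]
box base front L,R / back [array([ 0.643 , -0.1014]), array([ 0.6199, -0.2145]), array([ 0.7579, -0.2438]), array([ 0.7824, -0.1311])]
cover free edge L,R ; hinge L,R [array([ 0.6417, -0.1153]), array([ 0.6253, -0.193 ]), array([ 0.7274, -0.2172]), array([ 0.746 , -0.1367])]
fin top [ 0.6480286  -0.15935514  0.122     ]
knob disc [ 0.68666156 -0.16589535  0.054     ]
cam in tool [ 0.06535758  0.00113751 -0.12400224] [[ 0.001 -0.966 -0.259]
 [ 1.     0.     0.001]
 [-0.001 -0.259  0.966]] [[373.59006614   0.         320.67389842]
 [  0.         373.59006614 236.3412516 ]
 [  0.           0.           1.        ]]
[[ 0.949  0.314 -0.   ]
 [ 0.314 -0.949  0.002]
 [ 0.    -0.002 -1.   ]]
bottle [ 0.721 -0.002]
vial [0.484 0.001]
beaker [ 0.506 -0.307]
pot [0.507 0.3  ]
```

Emit:
move_arm --pt "0.036 0.03 0.002 0 0 0 0.085" --pt "0.036 0.03 0.002 0 0 0 0.085" --pt "0.036 0.03 0.002 0 0 0 0.085" --pt "0.036 0.03 0.002 0 0 0 0.085" --pt "0.036 0.03 0.002 0 0 0 0.085" --pt "0.036 0.03 0.002 0 0 0 0.085" --pt "0.036 0.03 0.002 0 0 0 0.085" --pt "0.036 0.03 0.002 0 0 0 0.085" --pt "0.036 0.03 0.002 0 0 0 0.085" --pt "0.036 0.03 0.002 0 0 0 0.085"

```text
time_s: 1.1
ee_pos: [0.5418, -0.2442, 0.27]
orientation: [0.987, 0.159, -0.0, -0.0]
wrist_force: [0.9, -0.6, -0.8]
width: 0.0848
```

Emit:
move_arm --pt "0.036 0.03 0.003 0 0 0 0.085" --pt "0.036 0.03 0.003 0 0 0 0.085" --pt "0.036 0.03 0.003 0 0 0 0.085" --pt "0 0 0 0 0 0 0.085" --pt "0 0 0 0 0 0 0.085"

```text
time_s: 1.6
ee_pos: [0.6491, -0.1549, 0.278]
orientation: [0.987, 0.16, -0.001, -0.0]
wrist_force: [0.1, -0.2, 0.2]
width: 0.085
```

```bash
cat > w.py <<'E'
from h import *
import pickle,sys
def wshot(name):
    st=get_state(); p=camera_params("wrist"); im=snapshot("wrist")[:,:,::-1].copy()
    cv2.imwrite(f"pics/{name}.png",im); pickle.dump((st,p),open(f"pics/{name}.pkl","wb"))
    print(st['time_s'],st['ee_pos'].round(4),st['qpos'].round(3),p['origin'].round(4)); return im,p
if __name__=="__main__": wshot(sys.argv[1])
E
python3 w.py wbox
```

```text
1.6 [ 0.6491 -0.1549  0.278 ] [-3.290e-01  5.880e-01  4.880e-01  1.472e+00 -1.000e-03  2.491e+00] [ 0.7117 -0.1353  0.4019]
```

View pics/wbox.png

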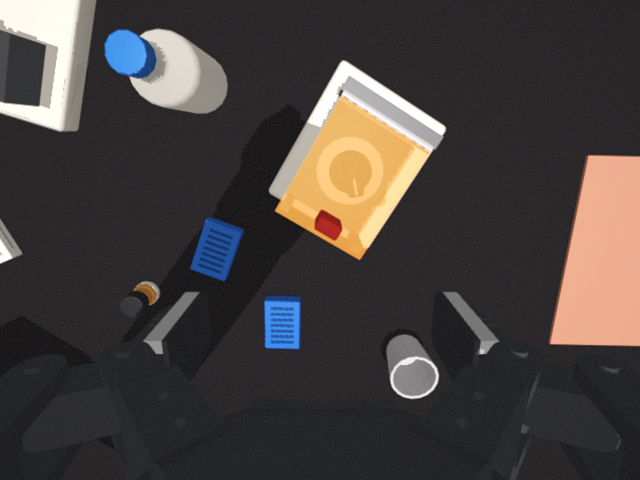

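Run:
```python
from h import *
im=cv2.imread("pics/wbox.png")
crop(im,255,50,455,270,2.7,"wbox_c.png"); crop(im,250,280,320,360,7,"wblue_c.png")
p=camera_params("top")
print(pix2z(p,(216,203),.14))
s=camera_params("scene"); print(pix2z(s,(365,350),.14))
```

```text
[0.67859924 0.18151106 0.14      ]
[0.6815511  0.18025471 0.14      ]
```

View pics/wbox_c.png

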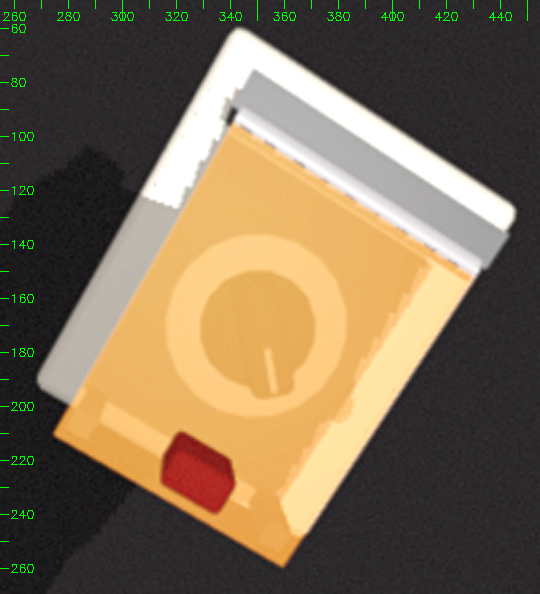

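View pics/wblue_c.png

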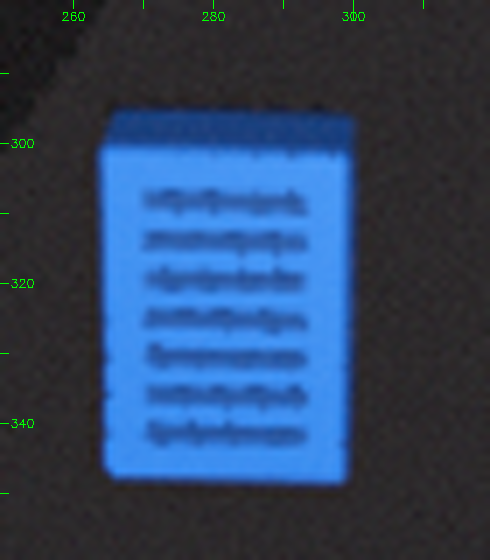

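Emit:
move_arm --pt "0.001 0.037 0 0 0 0.14 0.085" --pt "0.001 0.037 0 0 0 0.14 0.085" --pt "0.001 0.037 0 0 0 0.14 0.085" --pt "0.001 0.037 0 0 0 0.14 0.085" --pt "0.001 0.037 0 0 0 0.14 0.085" --pt "0.001 0.037 0 0 0 0.14 0.085" --pt "0.001 0.037 0 0 0 0.14 0.085" --pt "0.001 0.037 0 0 0 0.14 0.085" --pt "0.001 0.037 0 0 0 0.14 0.085" --pt "0 0 0 0 0 0 0.085"

```text
time_s: 2.65
ee_pos: [0.6568, 0.18, 0.2793]
orientation: [0.702, 0.712, 0.0, -0.001]
wrist_force: [0.2, 0.0, -0.2]
width: 0.0852
```

```bash
python3 w.py wmag
python3 - <<'E'
from h import *
import pickle
st,p=pickle.load(open("pics/wbox.pkl","rb"))
c=[(263.7,300.5),(299.5,301.5),(299,348.5),(264.5,347.5)]
P=np.array([pix2z(p,u,.016)[:2] for u in c]); print(P.mean(0),np.linalg.norm(np.roll(P,-1,0)-P,axis=1)); v=P[1]-P[2]; print(np.degrees(np.arctan2(v[1],v[0])))
print("fin top face",pix2z(p,(330.5,230),.122), "plate corners",[pix2z(p,u,.092)[:2].round(4) for u in [(274.5,211),(360,259),(429.5,151),(339.5,94.5)]],"disc",pix2z(p,(350,169.5),.054)[:2])
print([pix2z(p,u,.077).round(3) for u in [(353.5,179),(357,194.5)]])
E
```

```text
2.65 [0.6568 0.18   0.2793] [0.174 0.623 0.551 1.499 0.002 1.731] [0.6562 0.2441 0.4033]
[ 0.4992936  -0.15953989] [0.04016653 0.05951376 0.04013988 0.05941702]
17.070437314394606
fin top face [ 0.64726903 -0.16501722  0.122     ] plate corners [array([ 0.641, -0.118]), array([ 0.6238, -0.2011]), array([ 0.7281, -0.2229]), array([ 0.7456, -0.1396])] disc [ 0.69161892 -0.17069521]
[array([ 0.686, -0.174,  0.077]), array([ 0.675, -0.181,  0.077])]
```

View pics/wmag.png

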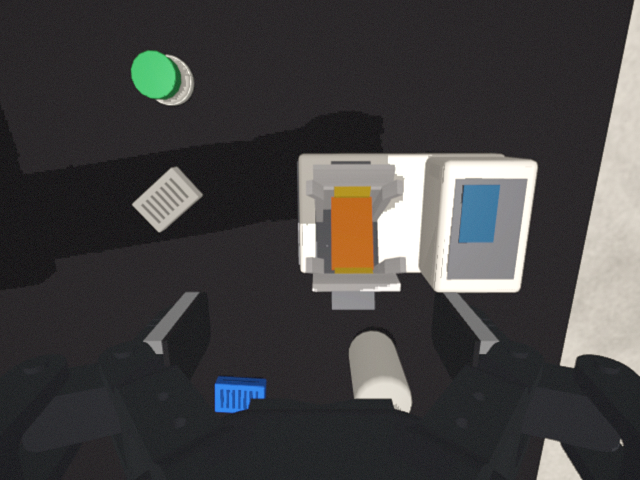

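Run:
```python
from h import *
im=cv2.imread("pics/wmag.png")
crop(im,290,145,415,320,3.4,"wmag_c.png"); crop(im,125,160,210,240,7,"wwhite_c.png")
```

```text
(no output)
```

View pics/wmag_c.png

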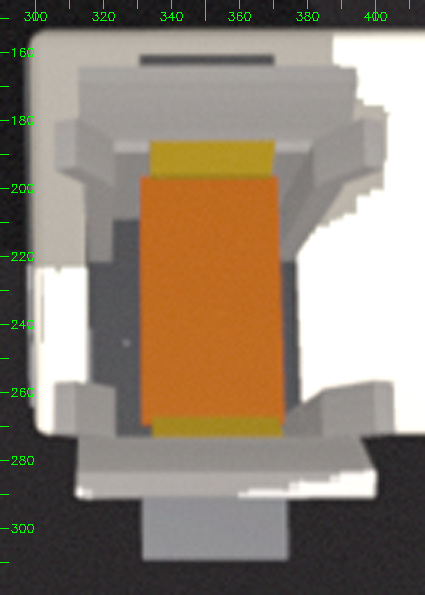

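View pics/wwhite_c.png

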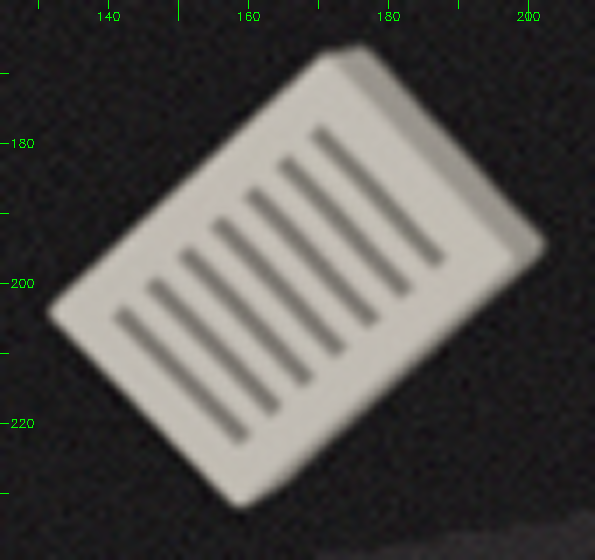

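```bash
cat > mag.py <<'E'
from h import *
import pickle
from scipy.optimize import least_squares
def Rm(psi):
    t=np.radians(25)
    X=[0,np.cos(t),-np.sin(t)];Z=[0,np.sin(t),np.cos(t)];Y=np.cross(Z,X)
    return R.from_euler('z',psi)*R.from_matrix(np.column_stack([X,Y,Z]))
def m2w(m,P): return np.array([m[0],m[1],.14])+Rm(m[2]).apply(P)
E
python3 - <<'E'
from mag import *
st,p=pickle.load(open("pics/wmag.pkl","rb"))
# (local pt fn, pixel, which comps)
def res(v):
    x,y,psi,a,w,w2,t,w3=v; m=(x,y,psi)
    L=[([0.0,w,-.001],(331,None)),([0,-w,-.001],(372.5,None)),
       ([.026,0,0],(None,196.5)),([-.026,0,t],(None,267)),
       ([a,w2,.026],(312.5,164.5)),([a,-w2,.026],(394,164.5)),([-a,w2,.026],(312.5,290.5)),([-a,-w2,.026],(400,290.5)),
       ([.026,.013,0],(332.5,None)),([.026,-.013,0],(371,None)),([-.026,.013,t],(334,None)),([-.026,-.013,t],(373,None))]
    q=proj(p,m2w(m,np.array([l[0] for l in L])))
    r=[]
    for (l,u),qq in zip(L,q):
        for k in (0,1):
            if u[k] is not None: r.append(qq[k]-u[k])
    r.append((t-.006)/.003)
    return np.array(r)
s=least_squares(res,[.68,.18,.02,.038,.02,.03,.006,.03])
print(s.x.round(4)); print(s.fun.round(1))
for cam,uvs in (("top",),("scene",)) if 0 else ():pass
m=s.x[:3]
im=cv2.imread("pics/wmag.png")
for cam,f in (("wrist","wmag"),("top","top0"),("scene","scene0")):
    pp=p if cam=="wrist" else camera_params(cam); im=cv2.imread(f"pics/{f}.png")
    for pts in ([[.026,-.013,0],[.026,.013,0],[-.026,.013,0],[-.026,-.013,0]],[[.038,-.027,.026],[.038,.027,.026],[-.038,.027,.026],[-.038,-.027,.026]],[[.031,-.021,0],[.031,.021,0],[-.031,.021,0],[-.031,-.021,0]]):
        q=proj(pp,m2w(m,pts)); q8=np.round(q*16).astype(int)
        cv2.polylines(im,[q8.reshape(-1,1,2)],True,(255,0,255),1,cv2.LINE_AA,4)
    c=proj(pp,m2w(m,[[0,0,0]]))[0].astype(int)
    crop(im,c[0]-50,c[1]-60,c[0]+55,c[1]+60,5 if cam!='wrist' else 5,f"ov_{cam}.png")
# white
P=np.array([pix2z(p,u,.016)[:2] for u in [(131.5,204.5),(171,167),(200,197.5)if 0 else (198.5,198),(159,232.5)]])
print(P.mean(0),np.linalg.norm(np.roll(P,-1,0)-P,axis=1)); v=P[1]-P[0]; print(np.degrees(np.arctan2(v[1],v[0])))
E
```

```text
[0.6798 0.1768 0.0194 0.0424 0.0152 0.0278 0.0075 0.03  ]
[-0.  -0.   1.4  0.2  0.2 -0.2  0.7 -0.6  0.3 -0.2 -0.1 -0.6  1.1 -2.2
  0.7 -0.9  0.5]
[0.49397616 0.17634886] [0.05979724 0.04081879 0.05873548 0.03960855]
41.3073997541283
```

View pics/ov_wrist.png

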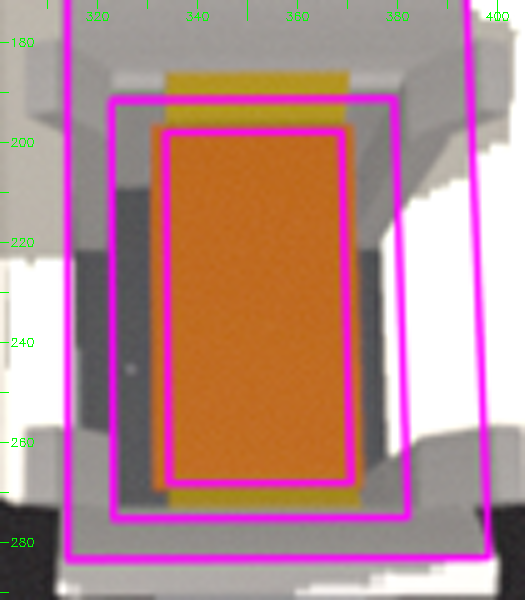

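View pics/ov_top.png

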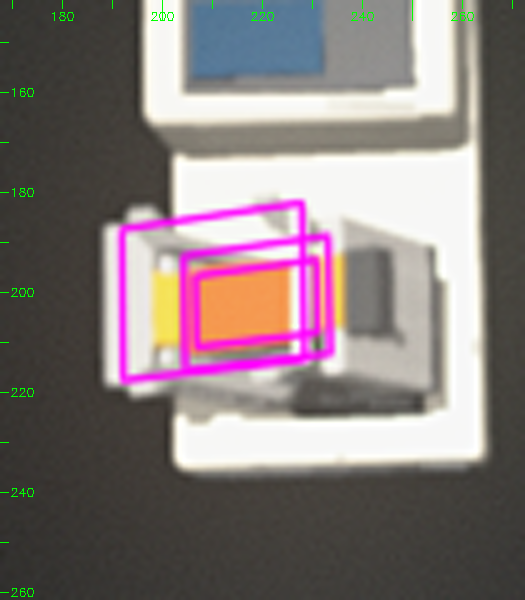

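View pics/ov_scene.png

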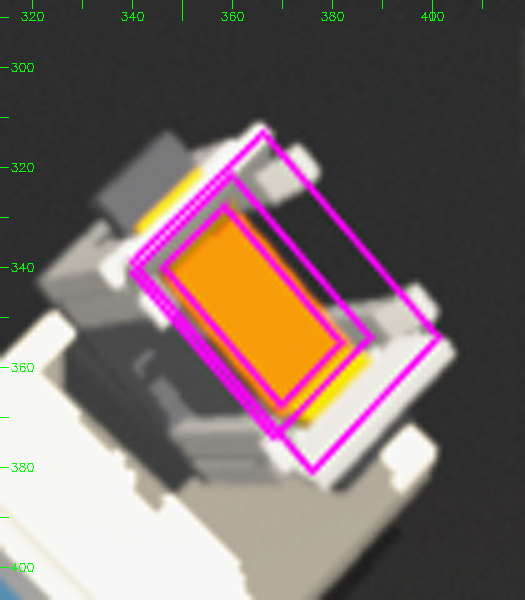

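Emit:
move_arm --pt "-0.0175 -0.0375 -0.012 0 0 -0.139 0.065" --pt "-0.0175 -0.0375 -0.012 0 0 -0.139 0.065" --pt "-0.0175 -0.0375 -0.012 0 0 -0.139 0.065" --pt "-0.0175 -0.0375 -0.012 0 0 -0.139 0.065" --pt "-0.0175 -0.0375 -0.012 0 0 -0.139 0.065" --pt "-0.0175 -0.0375 -0.012 0 0 -0.139 0.065" --pt "-0.0175 -0.0375 -0.012 0 0 -0.139 0.065" --pt "-0.0175 -0.0375 -0.012 0 0 -0.139 0.065" --pt "-0.0175 -0.0375 -0.012 0 0 -0.139 0.065" --pt "0 0 -0.02 0 0 0 0.065"

```text
time_s: 3.7
ee_pos: [0.4976, -0.1665, 0.1522]
orientation: [0.988, 0.157, 0.0, 0.002]
wrist_force: [0.1, 1.0, -0.4]
width: 0.0649
```

Emit:
move_arm --pt "0 0 -0.03 0 0 0 0.065" --pt "0 0 -0.03 0 0 0 0.065" --pt "0 0 0 0 0 0 0.065"

```text
time_s: 4.0
ee_pos: [0.4955, -0.1606, 0.088]
orientation: [0.987, 0.162, -0.003, -0.002]
wrist_force: [-1.1, 0.6, -0.2]
width: 0.0647
```

```bash
python3 w.py wpick1
python3 - <<'E'
from h import *
print(R.from_quat(get_state()['orientation']).as_matrix().round(3))
E
```

```text
4.0 [ 0.4955 -0.1606  0.088 ] [-4.350e-01  3.850e-01 -3.500e-01  8.430e-01 -1.000e-03  2.382e+00] [ 0.5587 -0.1412  0.2116]
[[ 0.948  0.32  -0.005]
 [ 0.32  -0.948  0.002]
 [-0.004 -0.003 -1.   ]]
```

View pics/wpick1.png

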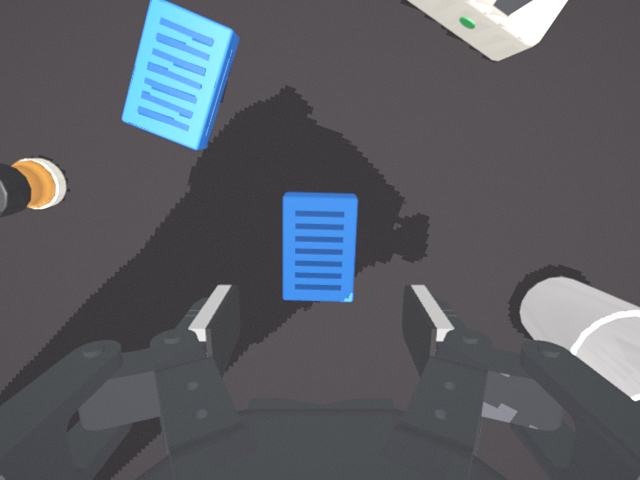

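Run:
```python
from h import *
import pickle
crop(cv2.imread("pics/wpick1.png"),270,180,370,310,4.5,"wp1c.png")
```

```text
(no output)
```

View pics/wp1c.png

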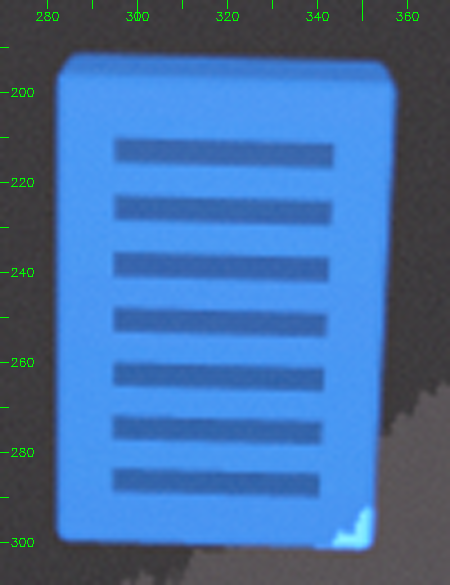

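Run:
```python
from h import *
import pickle
st,p=pickle.load(open("pics/wpick1.pkl","rb"))
P=np.array([pix2z(p,u,.016)[:2] for u in [(282.3,198),(357,199.5),(352,301.5),(282.5,299.5)]])
print(P.mean(0),np.linalg.norm(np.roll(P,-1,0)-P,axis=1)); v=P[1]-P[2]; print(np.degrees(np.arctan2(v[1],v[0])),get_state()['ee_pos'])
v=P[0]-P[3]; print(np.degrees(np.arctan2(v[1],v[0])))
```

```text
[ 0.49889659 -0.15928046] [0.03947694 0.05873681 0.03962495 0.05834199]
17.31632435539531 [ 0.49708748 -0.16088425  0.09010011]
17.17170060419265
```

Emit:
move_arm --pt "0.002 0.001 -0.02 0 0 -0.02 0.065" --pt "0 0 -0.02 0 0 0 0.065" --pt "0 0 -0.02 0 0 0 0.065" --pt "0 0 -0.005 0 0 0 0.065" --pt "0 0 0 0 0 0 0.065"

```text
time_s: 4.55
ee_pos: [0.5022, -0.1599, 0.0272]
orientation: [0.988, 0.153, 0.0, 0.0]
wrist_force: [-0.1, -1.5, -0.0]
width: 0.0652
```

```bash
python3 w.py wpick2
```

```text
4.55 [ 0.5022 -0.1599  0.0272] [-0.428  0.462 -0.415  0.693 -0.     2.405] [ 0.5649 -0.1411  0.1512]
```

View pics/wpick2.png

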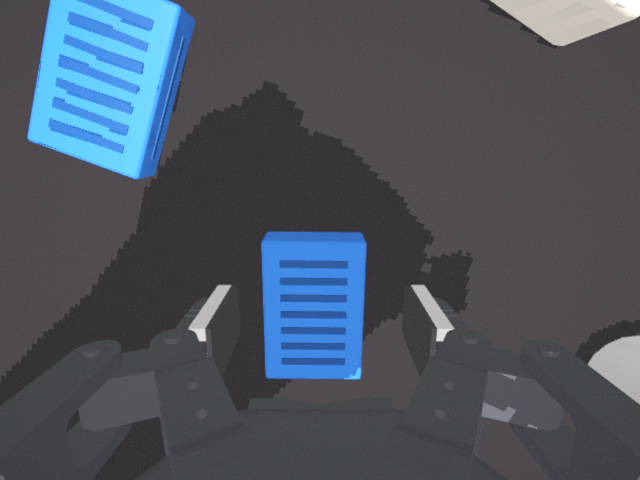

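Run:
```python
from h import *
import pickle
st,p=pickle.load(open("pics/wpick2.pkl","rb"))
P=np.array([pix2z(p,u,.016) for u in [(262.5,242),(365.5,242),(361.5,378.5),(265.5,379)]])
print(P.mean(0),np.linalg.norm(np.roll(P,-1,0)-P,axis=1),R.from_quat(st['orientation']).inv().apply(P.mean(0)-st['ee_pos']))
print(get_state()['ee_pos'],get_state()['wrist_force'])
```

```text
[ 0.49917712 -0.15939962  0.016     ] [0.03874333 0.05921953 0.04006098 0.05943991] [-0.00273867 -0.0013817   0.01117945]
[ 0.50284896 -0.16007745  0.02773952] [-0.80546118 -0.75419997  0.58901877]
```

Emit:
move_arm --pt "-0.003 0.001 -0.003 0 0 0 0.065" --pt "0 0 0 0 0 0 0.04" --pt "0 0 0 0 0 0 0.02" --pt "0 0 0 0 0 0 0.02" --pt "0 0 0 0 0 0 0.02" --pt "0 0 0 0 0 0 0.02"

```text
time_s: 5.2
ee_pos: [0.4998, -0.1586, 0.0243]
orientation: [0.988, 0.154, 0.0, 0.0]
wrist_force: [-1.8, 0.5, 6.3]
width: 0.0384
```

```bash
python3 w.py wpick3
```

```text
5.2 [ 0.4998 -0.1586  0.0243] [-0.428  0.46  -0.427  0.682 -0.     2.405] [ 0.5623 -0.1397  0.1484]
```

View pics/wpick3.png

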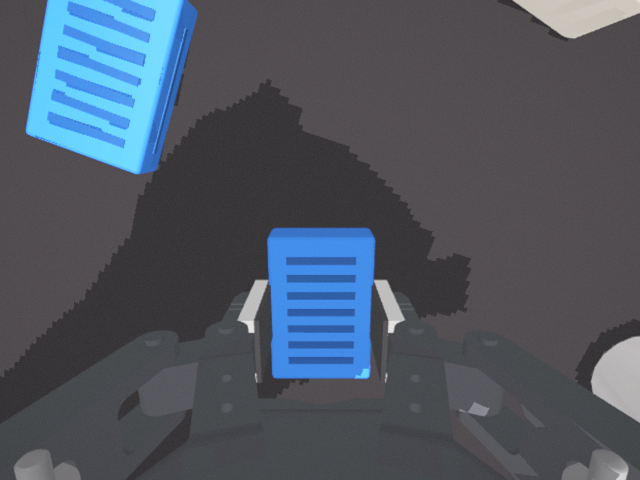

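Emit:
move_arm --pt "0 0 0.02 0 0 0 0.02" --pt "0 0 0.035 0 0 0 0.02" --pt "0 0 0.04 0 0 0 0.02" --pt "0 0 0.04 0 0 0 0.02" --pt "0.005 0.02 0.035 0 0 0.1 0.02" --pt "0.015 0.035 0.02 0 0 0.14 0.02" --pt "0.02 0.04 0.005 0 0 0.14 0.02" --pt "0.02 0.04 0 0 0 0.14 0.02" --pt "0.02 0.04 0 0 0 0.14 0.02" --pt "0.02 0.04 0 0 0 0.14 0.02"

```text
time_s: 6.25
ee_pos: [0.5998, 0.0584, 0.2186]
orientation: [0.849, 0.529, 0.0, 0.0]
wrist_force: [1.2, -0.6, -0.1]
width: 0.0386
```

Emit:
move_arm --pt "0.02 0.04 0 0 0 0.14 0.02" --pt "0.02 0.04 0 0 0 0.14 0.02" --pt "0.02 0.04 0 0 0 0.14 0.02" --pt "0.02 0.03 0 0 0 0.06 0.02" --pt "0 0 0 0 0 0 0.02" --pt "0 0 0 0 0 0 0.02"

```text
time_s: 6.85
ee_pos: [0.6791, 0.2072, 0.2173]
orientation: [0.7, 0.714, -0.001, -0.0]
wrist_force: [0.5, -0.5, -0.1]
width: 0.0381
```

Run:
```python
from w import *
wshot("wcar1")
for n in ("top","scene"): cv2.imwrite(f"pics/{n}1.png",snapshot(n)[:,:,::-1])
st=get_state(); print(st['ee_pos'],R.from_quat(st['orientation']).as_matrix().round(4),st['wrist_force'],st['width'])
for n in ("top","scene"):
    c=proj(camera_params(n),[st['ee_pos']])[0].astype(int); print(n,c)
    crop(cv2.imread(f"pics/{n}1.png"),c[0]-70,c[1]-60,c[0]+70,c[1]+60,5,f"{n}1c.png")
```

```text
6.85 [0.6791 0.2072 0.2173] [ 2.070e-01  6.910e-01  5.140e-01  1.394e+00 -1.000e-03  1.759e+00] [0.6783 0.2716 0.3412]
[0.67887375 0.20536421 0.21870963] [[-1.640e-02  9.999e-01 -1.000e-04]
 [ 9.999e-01  1.640e-02 -4.000e-04]
 [-4.000e-04 -1.000e-04 -1.000e+00]] [ 0.65427977  0.1021431  -0.46485636] 0.03844323465236812
top [191 194]
scene [384 339]
```

View pics/top1c.png

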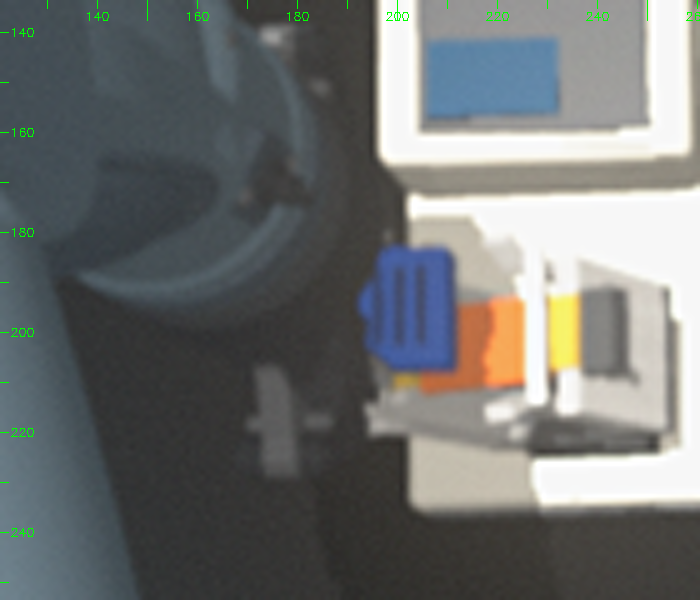

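View pics/scene1c.png

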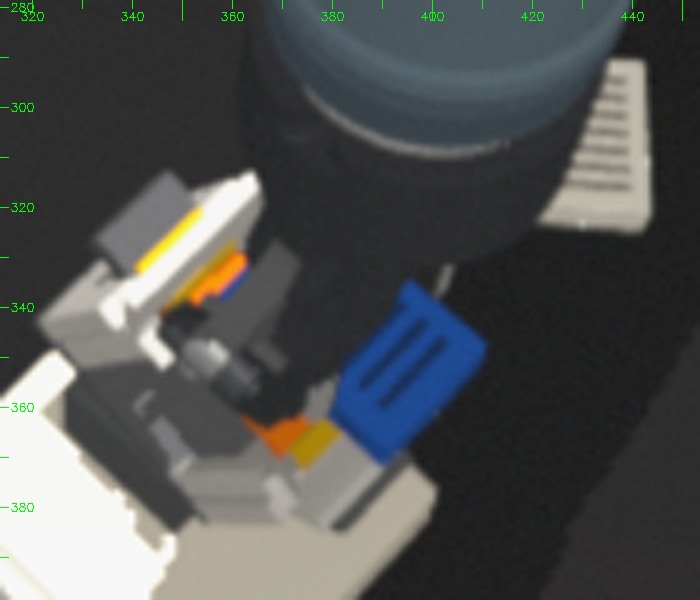

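View pics/wcar1.png

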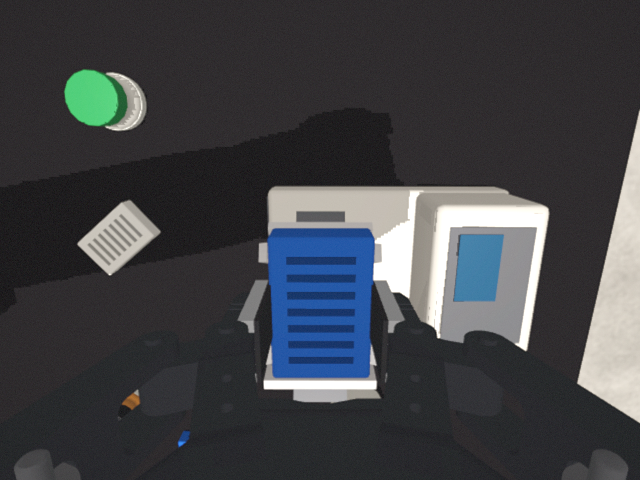

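Run:
```python
from w import *
crop(cv2.imread("pics/wcar1.png"),230,215,410,395,4,"wcar1c.png")
st,p=pickle.load(open("pics/wcar1.pkl","rb"))
Rt=R.from_quat(st['orientation'])
zt=st['ee_pos'][2]-.0083
P=np.array([pix2z(p,u,zt) for u in [(268.5,237),(374.5,237),(370,377.5),(271.5,377.5)]])
print(np.linalg.norm(np.roll(P,-1,0)-P,axis=1)); c=Rt.inv().apply(P-st['ee_pos']); print(c.mean(0)); d=c.mean(0)[0]
ee=np.array([.6789,.2054,.2187])
C=ee+Rt.apply([[d+sx*.03,sy*.02,.0083+k*.016] for k in (0,1) for sx in (1,-1) for sy in (1,-1)])
for n in ("top","scene"): print(n,proj(camera_params(n),C).round(1).tolist())
```

```text
[0.03889087 0.05947918 0.04023573 0.05949856]
[-0.00132918  0.0004667   0.00830049]
top [[175.3, 184.0], [175.5, 208.1], [212.1, 182.8], [212.5, 206.9], [178.0, 186.1], [178.2, 209.8], [214.1, 184.9], [214.4, 208.5]]
scene [[391.0, 367.4], [411.1, 346.0], [356.0, 336.3], [376.1, 316.3], [389.7, 371.6], [409.4, 350.6], [355.4, 340.9], [375.1, 321.2]]
```

View pics/wcar1c.png

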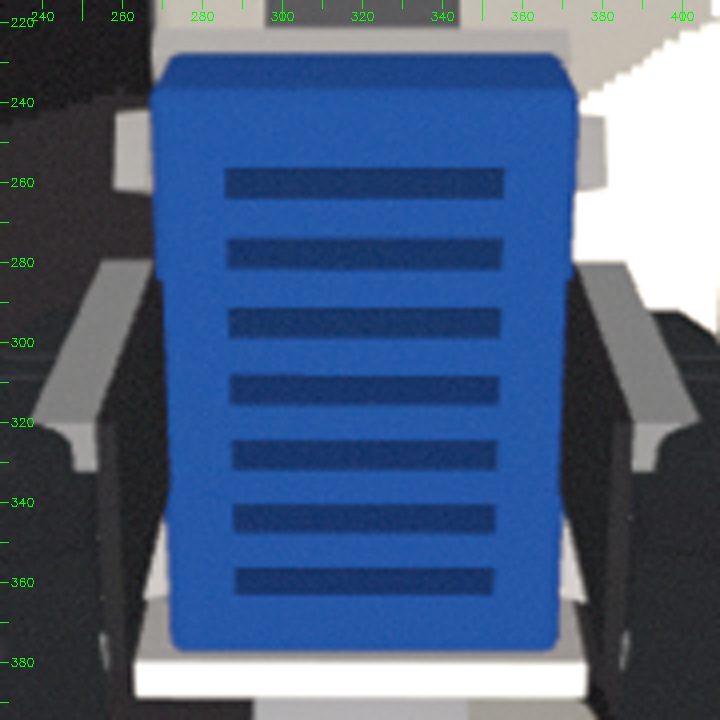

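Emit:
move_arm --pt "0 0 0 -0.1455 -0.003 0.003 0.02" --pt "0 0 0 -0.1455 -0.003 0 0.02" --pt "0 0 -0.01 -0.1455 -0.003 0 0.02" --pt "0 0 -0.009 0 0 0 0.02" --pt "0 0 0 0 0 0 0.02" --pt "0 0 0 0 0 0 0.02"

```text
time_s: 7.6
ee_pos: [0.6796, 0.2048, 0.2007]
orientation: [0.684, 0.697, -0.151, 0.155]
wrist_force: [-0.3, -0.3, -1.0]
width: 0.0386
```

```bash
cat > rel.py <<'E'
from mag import *
def rel(m,off=0.0163,d=-.0013):
    st=get_state(); Rt=R.from_quat(st['orientation']); M=Rm(m[2])
    c=st['ee_pos']+Rt.apply([d,0,off])
    print("t",st['time_s'],"ee",st['ee_pos'].round(4),"tcp in mag mm",(M.inv().apply(st['ee_pos']-[m[0],m[1],.14])*1e3).round(1),"cas mm",(M.inv().apply(c-[m[0],m[1],.14])*1e3).round(1),"rot err deg",np.degrees((M.inv()*Rt*R.from_euler('x',180,degrees=True)).as_rotvec()).round(1),"F",M.inv().apply(st['wrist_force']).round(1),"w",round(st['width'],4))
m=(.6798,.1775,.0194)
if __name__=="__main__": rel(m)
E
python3 rel.py; python3 w.py wpre1
```

```text
t 7.6 ee [0.6796 0.2048 0.2007] tcp in mag mm [-0.9 -0.4 66.6] cas mm [-2.2 -0.4 50.3] rot err deg [-0.1 -0.1 -0.1] F [ 0.1  0.3 -1. ] w 0.0386
7.6 [0.6796 0.2048 0.2007] [ 0.367  0.872  0.739  1.594 -0.408  1.951] [0.6776 0.3151 0.2856]
```

View pics/wpre1.png

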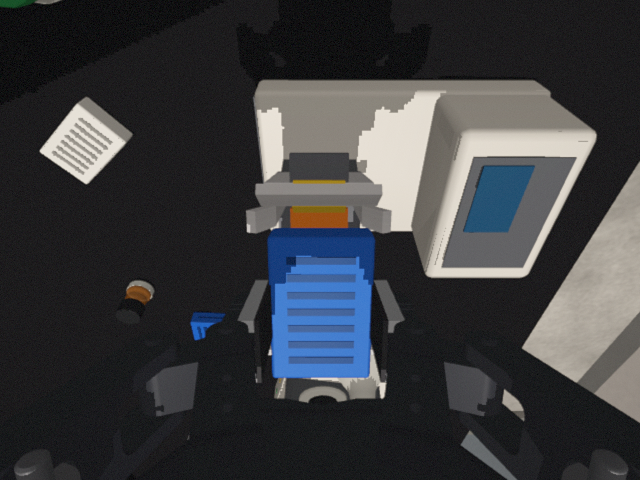

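Run:
```python
from mag import *
st,p=pickle.load(open("pics/wpre1.pkl","rb"))
for y in (.1768,.1775,.179):
    m=(.6798,y,.0194); print(y,proj(p,m2w(m,[[.0424,.0278,.026],[.0424,-.0278,.026],[.038,.0278,.026],[.026,.013,.0075],[.026,-.013,.0075],[.026,-.013,.012]])).round(1).tolist())
crop(cv2.imread("pics/wpre1.png"),235,145,400,245,4.6,"wpre1c.png")
```

```text
0.1768 [[255.6, 186.6], [382.0, 186.5], [256.1, 196.6], [293.0, 214.6], [345.0, 214.6], [345.6, 216.4]]
0.1775 [[255.5, 185.3], [382.2, 185.1], [255.9, 195.3], [292.9, 213.5], [345.1, 213.4], [345.7, 215.3]]
0.179 [[255.2, 182.3], [382.6, 182.2], [255.6, 192.4], [292.8, 211.1], [345.3, 211.0], [345.9, 212.8]]
```

View pics/wpre1c.png

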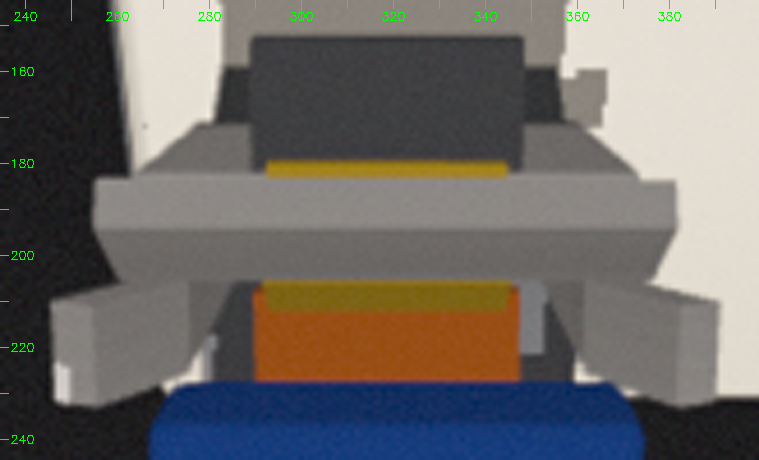

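Emit:
move_arm --pt "-0.0003 0.0024 -0.0011 0 0 0 0.02" --pt "0.0001 -0.0042 -0.0091 0 0 0 0.02" --pt "0.0001 -0.0042 -0.0091 0 0 0 0.02" --pt "0 -0.0042 -0.0091 0 0 0 0.02" --pt "0 0 0 0 0 0 0.02"

```text
time_s: 8.15
ee_pos: [0.6793, 0.1947, 0.1717]
orientation: [0.684, 0.697, -0.151, 0.155]
wrist_force: [-0.0, -0.7, -0.4]
width: 0.0384
```

```bash
sed -i 's/^m=.*/m=(.6798,.178,.0194)/' rel.py; python3 rel.py; python3 w.py wins1
```

```text
t 8.15 ee [0.6793 0.1947 0.1717] tcp in mag mm [ 1.7  0.2 35.8] cas mm [ 0.4  0.2 19.5] rot err deg [-0.  0. -0.] F [-0.4  0.1 -0.6] w 0.0384
8.15 [0.6793 0.1947 0.1717] [ 0.355  0.855  0.633  1.5   -0.411  1.938] [0.6773 0.3052 0.2564]
```

View pics/wins1.png

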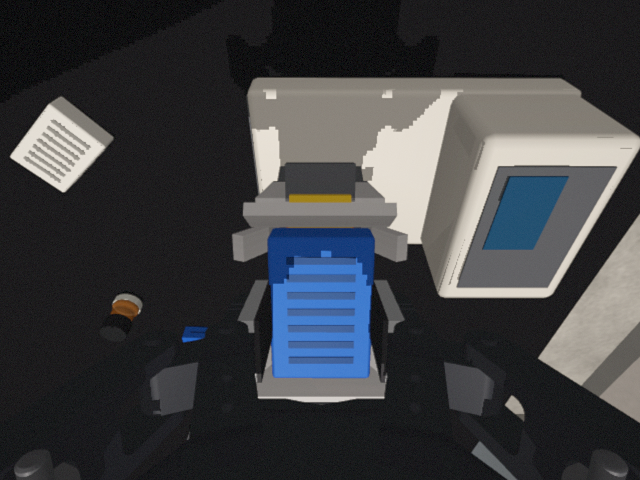

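Emit:
move_arm --pt "0 -0.0025 -0.0054 0 0 0 0.02" --pt "0.0001 -0.0025 -0.0054 0 0 0 0.02" --pt "0 -0.0025 -0.0054 0 0 0 0.02" --pt "0.0001 -0.0026 -0.0054 0 0 0 0.02"

```text
time_s: 8.6
ee_pos: [0.68, 0.1863, 0.1506]
orientation: [0.683, 0.697, -0.15, 0.155]
wrist_force: [-1.2, -0.5, 5.2]
width: 0.038
```

```bash
python3 rel.py
```

```text
t 8.6 ee [0.68   0.1863 0.1506] tcp in mag mm [ 3.  -0.4 13.2] cas mm [ 1.7 -0.4 -3.1] rot err deg [-0.2 -0.   0. ] F [-2.7  1.2  4.5] w 0.038
```

Emit:
move_arm --pt "0 -0.0022 -0.0038 0 0 0 0.02" --pt "0.0001 -0.0022 -0.0038 0 0 0 0.02" --pt "0 0 0 0 0 0 0.02"

```text
time_s: 8.9
ee_pos: [0.68, 0.1821, 0.1415]
orientation: [0.683, 0.698, -0.151, 0.155]
wrist_force: [1.4, 2.0, 3.2]
width: 0.038
```

```bash
python3 rel.py; python3 w.py wins2
```

```text
t 8.9 ee [0.68   0.1821 0.1415] tcp in mag mm [ 3.1 -0.3  3. ] cas mm [  1.8  -0.3 -13.3] rot err deg [-0.1 -0.   0.1] F [ 0.5 -1.4  3.7] w 0.038
8.9 [0.68   0.1821 0.1415] [ 0.338  0.845  0.534  1.404 -0.413  1.918] [0.6778 0.2924 0.2262]
```

View pics/wins2.png

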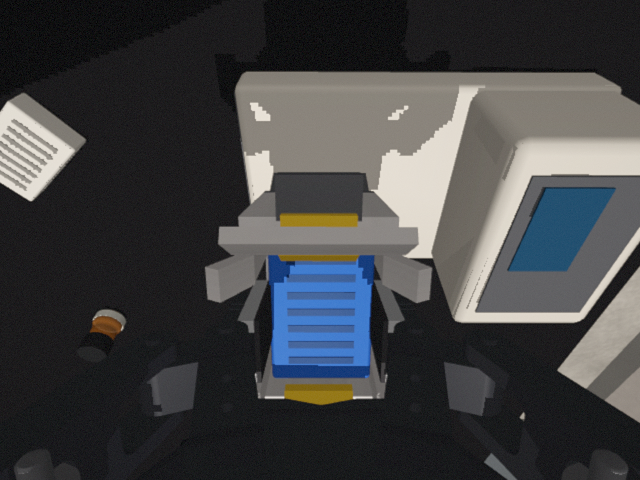

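Emit:
move_arm --pt "0 -0.0004 -0.0009 0 0 0 0.02" --pt "0 0 0 0 0 0 0.058" --pt "0 0 0 0 0 0 0.058" --pt "0 0 0 0 0 0 0.058"

```text
time_s: 9.35
ee_pos: [0.6788, 0.1814, 0.14]
orientation: [0.683, 0.698, -0.152, 0.154]
wrist_force: [-0.2, 0.5, 0.2]
width: 0.0578
```

```bash
python3 rel.py; python3 w.py wins3
```

```text
t 9.35 ee [0.6788 0.1814 0.14  ] tcp in mag mm [3.1 0.9 1.4] cas mm [  1.8   0.9 -14.9] rot err deg [0.1 0.  0.1] F [0.4 0.2 0.4] w 0.0578
9.35 [0.6788 0.1814 0.14  ] [ 0.338  0.845  0.531  1.403 -0.413  1.918] [0.6769 0.2919 0.2246]
```

View pics/wins3.png

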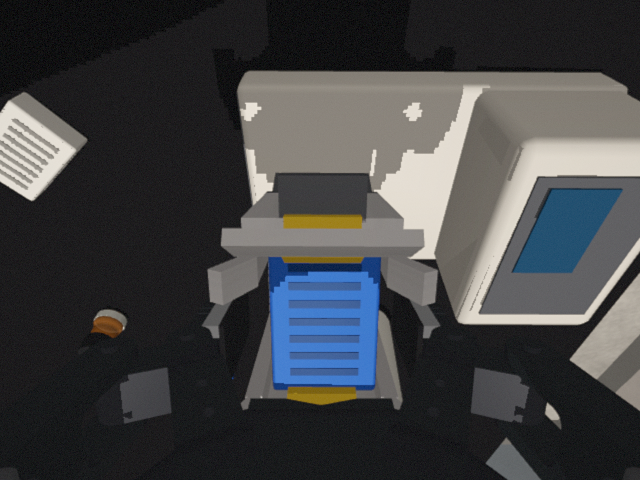

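Emit:
move_arm --pt "0 0.006 0.0136 0 0 0 0.058" --pt "0 0.0127 0.0272 0 0 0 0.058" --pt "0 0.0127 0.0272 0 0 0 0.058" --pt "0 0.0127 0.0272 0 0 0 0.065" --pt "0 0 0 0 0 0 0.065"

```text
time_s: 9.9
ee_pos: [0.6807, 0.2277, 0.2403]
orientation: [0.683, 0.698, -0.148, 0.156]
wrist_force: [-0.4, 0.5, 0.4]
width: 0.065
```

```bash
python3 rel.py; python3 w.py wins4
python3 - <<'E'
from h import *
crop(cv2.imread("pics/wins4.png"),230,150,400,310,4.5,"wins4c.png")
E
```

```text
t 9.9 ee [0.6807 0.2277 0.2403] tcp in mag mm [  2.7  -1.9 111.9] cas mm [ 1.4 -2.  95.6] rot err deg [-0.5 -0.1  0. ] F [0.3 0.4 0.6] w 0.065
9.9 [0.6807 0.2277 0.2403] [ 0.395  0.933  0.964  1.763 -0.405  1.977] [0.6778 0.338  0.3253]
```

View pics/wins4.png

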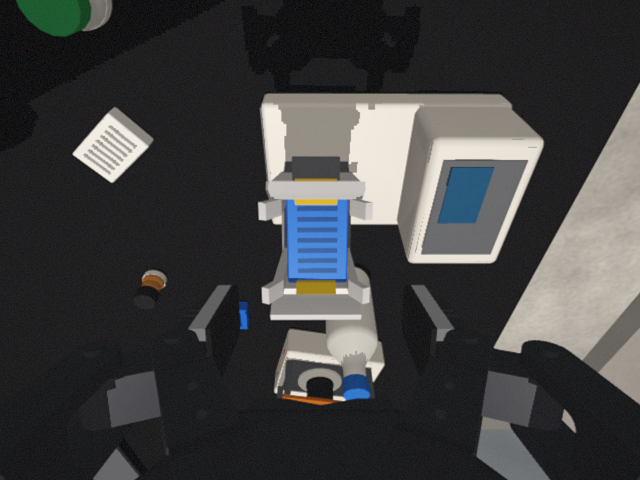

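View pics/wins4c.png

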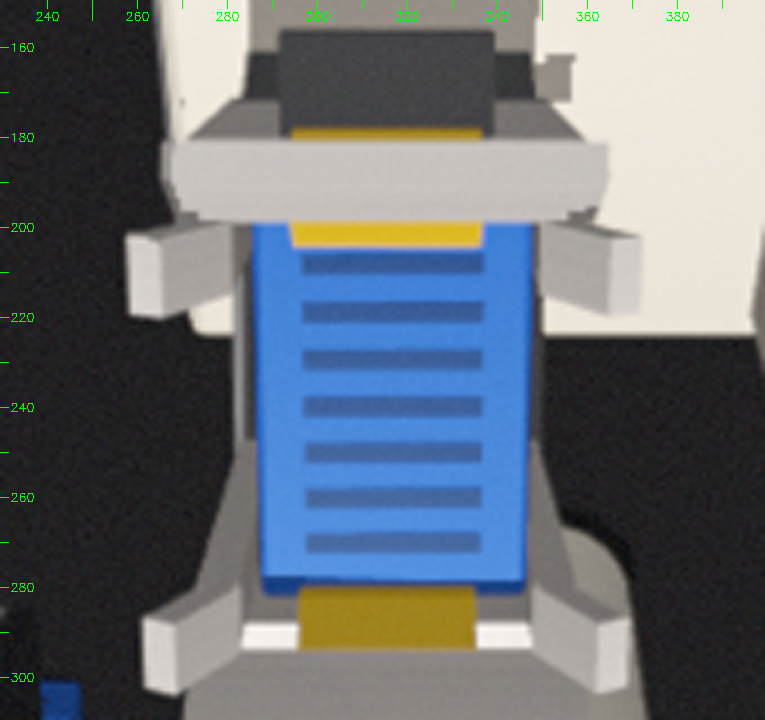

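Run:
```python
from mag import *
st,p=pickle.load(open("pics/wins4.pkl","rb"))
m=(.6798,.178,.0194)
for dx in (0,.0025):
  for z in (0,.004): print(dx,z,proj(p,m2w(m,[[-.03+dx,.02,z],[-.03+dx,-.02,z],[.015+dx,.02,z],[.015+dx,-.02,z]])).round(1).tolist())
print("nose",proj(p,m2w(m,[[-.026,.013,0],[-.026,-.013,0],[.026,.013,0],[.026,.013,.007]])).round(1).tolist(),"rim",proj(p,m2w(m,[[.038,.0278,.026],[.038,-.0278,.026]])).round(1).tolist())
```

```text
0 0 [[286.3, 284.7], [345.5, 284.6], [284.7, 219.6], [346.8, 219.5]]
0 0.004 [[285.9, 287.0], [346.0, 286.9], [284.2, 220.9], [347.2, 220.9]]
0.0025 0 [[286.3, 281.3], [345.6, 281.1], [284.6, 215.8], [346.8, 215.7]]
0.0025 0.004 [[285.8, 283.5], [346.0, 283.4], [284.1, 217.1], [347.3, 217.0]]
nose [[296.6, 279.1], [335.2, 279.0], [295.3, 202.7], [294.7, 204.6]] rim [[265.9, 189.5], [364.9, 189.4]]
```

Emit:
move_arm --pt "-0.02 -0.005 0.005 0.1455 0.003 0 0.065" --pt "-0.02 -0.005 0 0.1455 0.003 0 0.065" --pt "-0.02 -0.005 0 0.1455 0.003 0 0.065" --pt "-0.021 -0.006 -0.02 0 0 -0.145 0.065" --pt "-0.021 -0.006 -0.02 0 0 -0.145 0.065" --pt "-0.021 -0.006 -0.02 0 0 -0.145 0.065" --pt "-0.021 -0.006 -0.03 0 0 -0.145 0.065" --pt "-0.021 -0.006 -0.03 0 0 -0.145 0.065" --pt "-0.021 -0.006 -0.03 0 0 -0.145 0.065" --pt "0 0 0 0 0 0 0.065"

```text
time_s: 10.95
ee_pos: [0.4861, 0.1724, 0.0834]
orientation: [0.936, 0.352, -0.021, 0.003]
wrist_force: [-1.5, -0.1, -0.1]
width: 0.0649
```

Emit:
move_arm --pt "0 0 0 0 0 0 0.065"

```text
time_s: 11.05
ee_pos: [0.4951, 0.1746, 0.0889]
orientation: [0.935, 0.354, -0.014, 0.004]
wrist_force: [1.3, 0.0, 0.5]
width: 0.0649
```

```bash
python3 w.py wwh1
python3 - <<'E'
from h import *
crop(cv2.imread("pics/wwh1.png"),260,180,380,320,4.2,"wwh1c.png")
print(R.from_quat(get_state()['orientation']).as_matrix().round(3))
E
```

```text
11.05 [0.4951 0.1746 0.0889] [ 0.224  0.406 -0.315  0.876 -0.011  2.643] [0.5473 0.2188 0.211 ]
[[ 0.75   0.661 -0.018]
 [ 0.661 -0.75  -0.015]
 [-0.024 -0.001 -1.   ]]
```

View pics/wwh1.png

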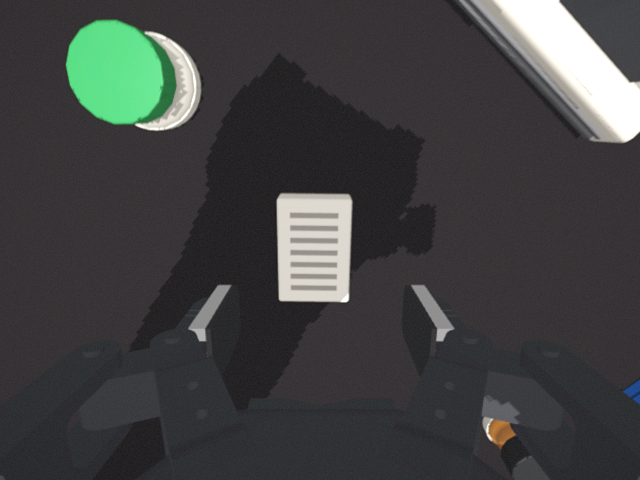

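View pics/wwh1c.png

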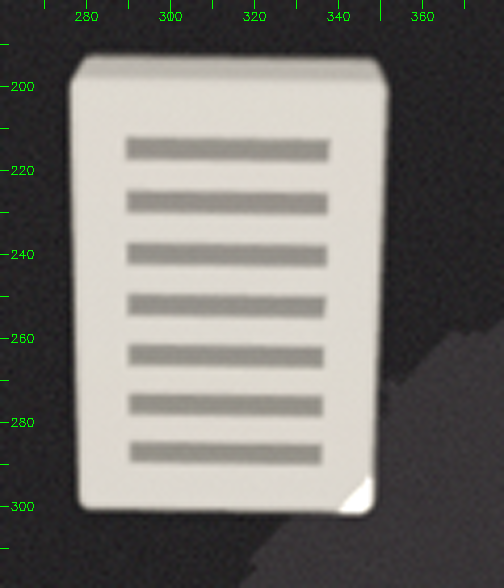

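Run:
```python
from h import *
import pickle
st=get_state(); print(st['ee_pos'],R.from_quat(st['orientation']).as_matrix().round(3))
_,p=pickle.load(open("pics/wwh1.pkl","rb"))
P=np.array([pix2z(p,u,.016)[:2] for u in [(276.5,199.5),(352,200),(348.5,301.5),(279,300.5)]])
print(P.mean(0),np.linalg.norm(np.roll(P,-1,0)-P,axis=1)); 
for a,b in((1,2),(0,3)):
    v=P[a]-P[b]; print(np.degrees(np.arctan2(v[1],v[0])))
```

```text
[0.49792681 0.17526918 0.09052365] [[ 0.75   0.661 -0.018]
 [ 0.661 -0.75  -0.015]
 [-0.024 -0.001 -1.   ]]
[0.49394856 0.17703776] [0.03996175 0.05917266 0.03993615 0.05882958]
40.87752965384786
40.90270397061869
```

Emit:
move_arm --pt "-0.003 0.0015 -0.02 0.015 -0.018 -0.007 0.065" --pt "0 0 -0.02 0 0 0 0.065" --pt "0 0 -0.02 0 0 0 0.065" --pt "0 0 0 0 0 0 0.065" --pt "0 0 0 0 0 0 0.065"

```text
time_s: 11.6
ee_pos: [0.4965, 0.1774, 0.0316]
orientation: [0.937, 0.35, 0.001, 0.0]
wrist_force: [0.6, -0.6, 0.5]
width: 0.0645
```

```bash
python3 w.py wwh2
python3 - <<'E'
from h import *
st=get_state(); print(st['ee_pos'],R.from_quat(st['orientation']).as_matrix().round(3),st['wrist_force'])
crop(cv2.imread("pics/wwh2.png"),240,210,390,400,3.1,"wwh2c.png")
E
```

```text
11.6 [0.4965 0.1774 0.0316] [ 0.223  0.456 -0.411  0.702 -0.     2.649] [0.5461 0.2192 0.1557]
[0.49678824 0.17742734 0.03201827] [[ 0.755  0.655  0.002]
 [ 0.655 -0.755  0.   ]
 [ 0.002  0.001 -1.   ]] [ 0.03147436  0.37604911 -0.81293155]
```

View pics/wwh2c.png

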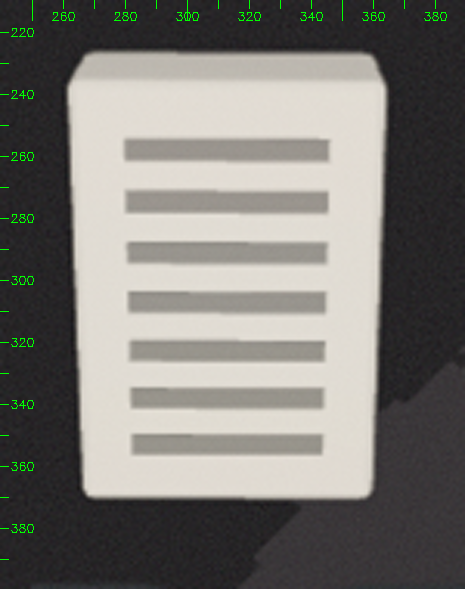

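Emit:
move_arm --pt "-0.002 -0.001 -0.0075 0 0 0 0.065" --pt "0 0 0 0 0 0 0.04" --pt "0 0 0 0 0 0 0.02" --pt "0 0 0 0 0 0 0.02" --pt "0 0 0 0 0 0 0.02" --pt "0 0 0 0 0 0 0.02"

```text
time_s: 12.25
ee_pos: [0.4929, 0.176, 0.0234]
orientation: [0.937, 0.35, -0.0, 0.0]
wrist_force: [-0.5, -0.1, 5.8]
width: 0.0384
```

```bash
python3 w.py wwh3
python3 - <<'E'
from h import *
crop(cv2.imread("pics/wwh3.png"),230,210,410,400,3,"wwh3c.png")
E
```

```text
12.25 [0.4929 0.176  0.0234] [ 0.222  0.461 -0.429  0.681 -0.     2.649] [0.5427 0.2179 0.1474]
```

View pics/wwh3c.png

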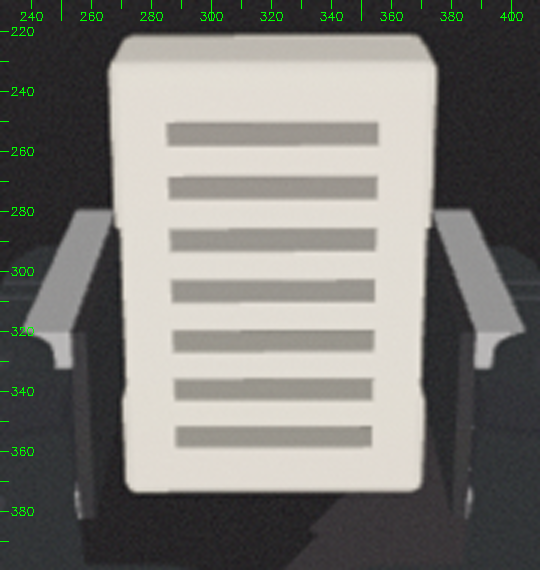

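Emit:
move_arm --pt "0 0 0.02 0 0 0 0.02" --pt "0 0 0.04 0 0 0 0.02" --pt "0 0 0.04 0 0 0 0.02" --pt "0.025 0.004 0.018 0 0 0.146 0.02" --pt "0.025 0.004 0.018 0 0 0.146 0.02" --pt "0.025 0.004 0.018 0 0 0.146 0.02" --pt "0.025 0.004 0.018 0 0 0.146 0.02" --pt "0.025 0.004 0.018 0 0 0.146 0.02" --pt "0.025 0.004 0.018 0 0 0.146 0.02" --pt "0.012 0.002 0 -0.1455 -0.003 0 0.02"

```text
time_s: 13.3
ee_pos: [0.6585, 0.1983, 0.2343]
orientation: [0.7, 0.711, -0.05, 0.056]
wrist_force: [0.6, -0.9, -0.4]
width: 0.0386
```

Emit:
move_arm --pt "0.012 0.002 -0.005 -0.1455 -0.003 0 0.02" --pt "0.012 0.002 -0.01 -0.1455 -0.003 0 0.02" --pt "0 0 -0.01 0 0 0 0.02" --pt "0 0 0 0 0 0 0.02" --pt "0 0 0 0 0 0 0.02"

```text
time_s: 13.8
ee_pos: [0.6784, 0.2056, 0.2059]
orientation: [0.684, 0.697, -0.152, 0.155]
wrist_force: [0.5, -1.0, 0.5]
width: 0.0378
```

```bash
sed -i 's/off=0.0163,d=-.0013/off=0.016,d=.0008/' rel.py; python3 rel.py; python3 w.py wpre2
```

```text
t 13.8 ee [0.6784 0.2056 0.2059] tcp in mag mm [-2.8  0.9 71.4] cas mm [-2.   0.9 55.4] rot err deg [0.  0.1 0. ] F [-1.1 -0.4  0. ] w 0.0378
13.8 [0.6784 0.2056 0.2059] [ 0.369  0.875  0.757  1.613 -0.41   1.954] [0.6765 0.3162 0.2904]
```

View pics/wpre2.png

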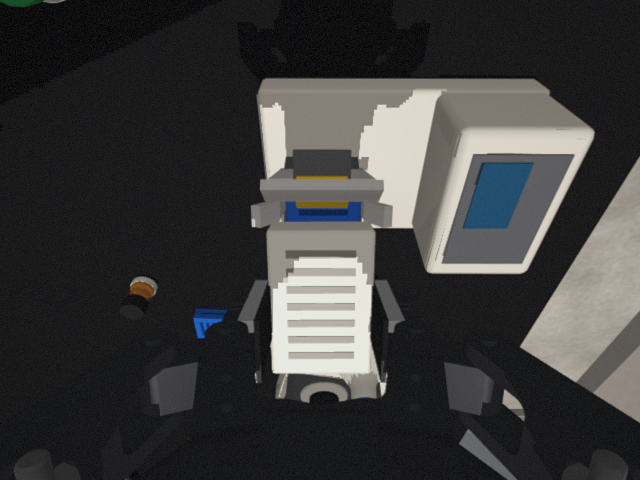

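Emit:
move_arm --pt "0.0008 0.0023 -0.0011 0 0 0 0.02" --pt "0.0001 -0.0049 -0.0106 0 0 0 0.02" --pt "0.0001 -0.0049 -0.0106 0 0 0 0.02" --pt "0.0001 -0.0049 -0.0106 0 0 0 0.02" --pt "0 0 0 0 0 0 0.02"

```text
time_s: 14.35
ee_pos: [0.6791, 0.1922, 0.1737]
orientation: [0.684, 0.696, -0.152, 0.155]
wrist_force: [0.1, 0.6, -0.3]
width: 0.0383
```

```bash
python3 rel.py; python3 w.py wins5
```

```text
t 14.35 ee [0.6791 0.1922 0.1737] tcp in mag mm [-1.3  0.4 36.5] cas mm [-0.6  0.4 20.5] rot err deg [ 0.   0.1 -0.1] F [ 0.7 -0.1 -0. ] w 0.0383
14.35 [0.6791 0.1922 0.1737] [ 0.352  0.853  0.633  1.503 -0.412  1.937] [0.6774 0.3028 0.2583]
```

View pics/wins5.png

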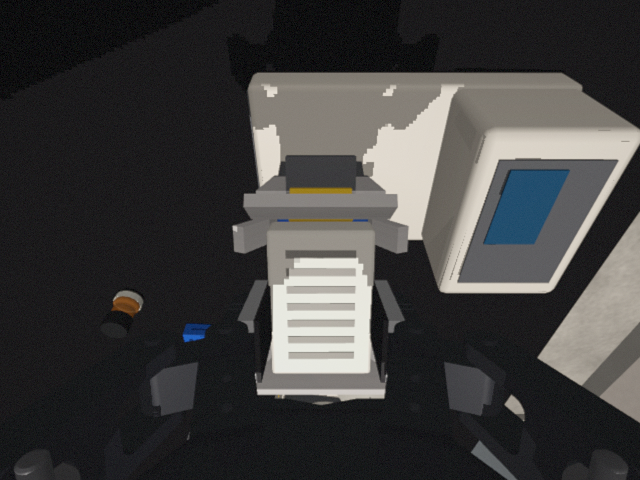

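Emit:
move_arm --pt "0 -0.0011 -0.006 0 0 0 0.02" --pt "0.0001 -0.0025 -0.0054 0 0 0 0.02" --pt "0 -0.0025 -0.0054 0 0 0 0.02" --pt "0.0001 -0.0026 -0.0054 0 0 0 0.02"

```text
time_s: 14.8
ee_pos: [0.6801, 0.1845, 0.1538]
orientation: [0.684, 0.697, -0.151, 0.156]
wrist_force: [-3.4, -1.0, 6.6]
width: 0.038
```

```bash
python3 rel.py
```

```text
t 14.8 ee [0.6801 0.1845 0.1538] tcp in mag mm [ 0.1 -0.4 15.2] cas mm [ 0.8 -0.4 -0.8] rot err deg [-0.1  0.1 -0.1] F [-3.7  3.5  5.6] w 0.038
```

Next come the final 10–12 mm of pressing.

Emit:
move_arm --pt "0 -0.0022 -0.0042 0 0 0 0.02" --pt "-0.0003 -0.0022 -0.0042 0 0 0 0.02" --pt "0 -0.0013 -0.0027 0 0 0 0.02" --pt "0 0 0 0 0 0 0.02"

```text
time_s: 15.2
ee_pos: [0.6801, 0.1791, 0.142]
orientation: [0.684, 0.697, -0.151, 0.156]
wrist_force: [-1.1, -0.3, 5.3]
width: 0.0381
```

```bash
python3 rel.py; python3 w.py wins6
```

```text
t 15.2 ee [0.6801 0.1791 0.142 ] tcp in mag mm [ 0.2 -0.3  2.3] cas mm [  0.9  -0.4 -13.7] rot err deg [-0.2  0.1 -0.1] F [-2.5  1.1  4.7] w 0.0381
15.2 [0.6801 0.1791 0.142 ] [ 0.335  0.841  0.528  1.4   -0.416  1.917] [0.6779 0.2897 0.2266]
```

View pics/wins6.png

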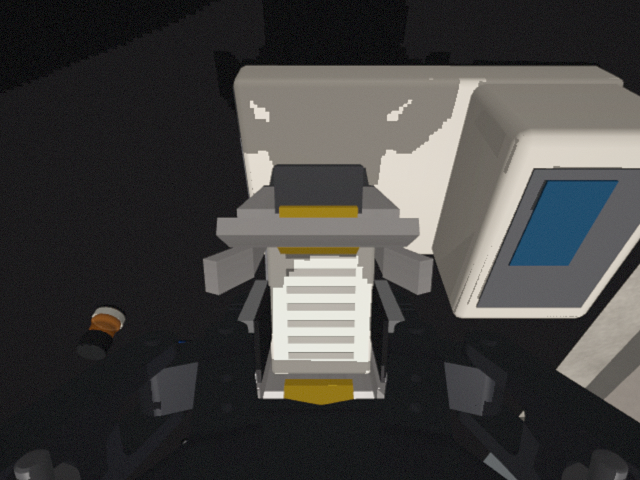

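Emit:
move_arm --pt "0 -0.0008 -0.0018 0 0 0 0.02" --pt "0 0 0 0 0 0 0.02" --pt "0 0 0 0 0 0 0.058" --pt "0 0 0 0 0 0 0.058" --pt "0 0 0 0 0 0 0.058"

```text
time_s: 15.75
ee_pos: [0.6797, 0.1785, 0.1377]
orientation: [0.684, 0.697, -0.152, 0.155]
wrist_force: [-0.0, -1.1, 0.3]
width: 0.058
```

```bash
python3 rel.py; python3 w.py wins7
```

```text
t 15.75 ee [0.6797 0.1785 0.1377] tcp in mag mm [ 1.4  0.1 -1.8] cas mm [  2.2   0.1 -17.8] rot err deg [-0.   0.1 -0. ] F [-1.1  0.1 -0.2] w 0.058
15.75 [0.6797 0.1785 0.1377] [ 0.334  0.843  0.521  1.393 -0.415  1.916] [0.6777 0.2891 0.2224]
```

View pics/wins7.png

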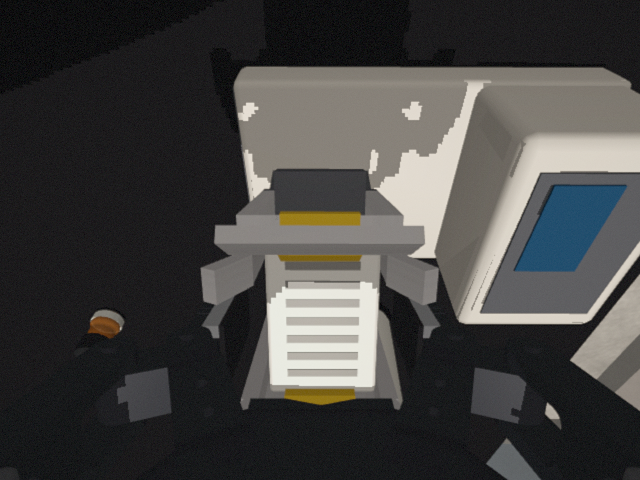

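Both lips overlap the white cassette, so I'll retreat along the magazine axis and check.

Emit:
move_arm --pt "0 0.006 0.0136 0 0 0 0.058" --pt "0 0.0127 0.0272 0 0 0 0.058" --pt "0 0.0127 0.0272 0 0 0 0.058" --pt "0 0.0127 0.0272 0 0 0 0.058" --pt "0 0 0 0 0 0 0.058" --pt "0 0 0 0 0 0 0.058"

```text
time_s: 16.4
ee_pos: [0.6802, 0.223, 0.233]
orientation: [0.684, 0.697, -0.151, 0.155]
wrist_force: [-0.9, -0.6, -1.2]
width: 0.0581
```

```bash
python3 rel.py; python3 w.py wins8
python3 - <<'E'
from mag import *
crop(cv2.imread("pics/wins8.png"),230,150,400,310,4.5,"wins8c.png")
st,p=pickle.load(open("pics/wins8.pkl","rb"))
m=(.6798,.178,.0194)
print(proj(p,m2w(m,[[-.0275,.02,0],[-.0275,-.02,0],[-.026,.013,0],[-.026,-.013,0],[.026,.013,0]])).round(1).tolist())
E
```

```text
t 16.4 ee [0.6802 0.223  0.233 ] tcp in mag mm [  1.5  -1.3 103.3] cas mm [ 2.3 -1.3 87.3] rot err deg [-0.1  0.  -0. ] F [-0.   0.9 -1.3] w 0.0581
16.4 [0.6802 0.223  0.233 ] [ 0.389  0.925  0.929  1.74  -0.406  1.975] [0.6781 0.3335 0.3176]
[[287.1, 283.9], [348.5, 283.9], [297.8, 281.8], [337.8, 281.7], [296.5, 202.7]]
```

View pics/wins8c.png

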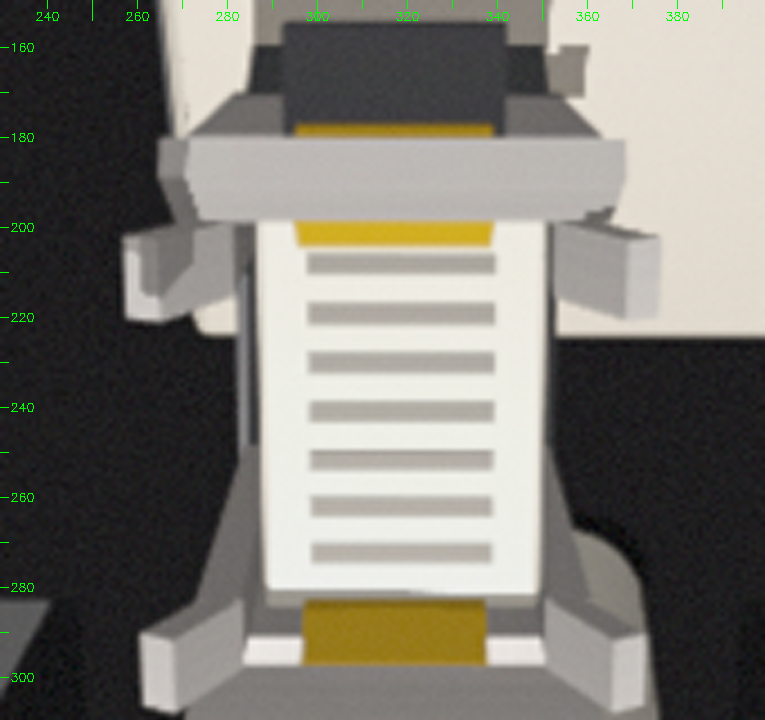

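```bash
cat > kin.py <<'E'
from h import *
import pickle,glob
from scipy.optimize import least_squares
Ry=lambda a:R.from_euler('y',a); Rz=lambda a:R.from_euler('z',a); Rx=lambda a:R.from_euler('x',a)
def fk(k,q):
    h,a1,b1,a2,b2,c,l4,l5=k; P=q[1]-q[2]+q[3]+np.pi/2
    p=np.array([0,0,h])+Ry(q[1]).apply([a1,0,b1])+Ry(q[1]-q[2]).apply([a2,0,b2])+Ry(P).apply(np.array([c,0,l4])+Rx(s5*q[4]).apply([0,0,l5]))
    return Rz(q[0]).apply(p), Rz(q[0])*Ry(P)*Rx(s5*q[4])*Rz(q[5])
S=[pickle.load(open(f,"rb"))[0] for f in sorted(glob.glob("pics/*.pkl"))]
best=None
for s5 in (1,-1):
    def res(k): return np.concatenate([(fk(k,s['qpos'])[0]-s['ee_pos'])*1e3 for s in S])
    f=least_squares(lambda k:np.concatenate([res(k),(k-np.array([.3,0,.4,.3,0,0,.1,.2]))*.5]),[.3,.0,.4,.3,0,0,.1,.2])
    e=[(fk(f.x,s['qpos'])[1].inv()*R.from_quat(s['orientation'])).magnitude() for s in S]
    c=np.sqrt((res(f.x)**2).mean())
    print(s5,c,np.round(e,3)[[0,5,-1]],f.x.round(4))
    if best is None or c<best[0]: best=(c,f.x,s5)
s5=best[2]; K=best[1]
E
python3 - <<'E'
from kin import *
lo=np.array([-2.72,-.84,-1.02,-1.77,-1.37,-3.14]);hi=np.array([2.72,1.66,1.22,2.12,1.28,3.14])
H=np.array([.738,-.182,.09]); yaw=-.205; X=np.array([np.cos(yaw),np.sin(yaw),0])
for th in np.radians([0,30,60,80,90,95,100,105,110]):
    al=np.radians(164.8)-th; T=H+.0953*(np.cos(al)*X+np.sin(al)*np.array([0,0,1]))
    out=[]
    for phi in (0,10,15,20,30):
        d=np.sin(np.radians(phi))*X-np.array([0,0,np.cos(np.radians(phi))])
        def r(q):
            p,o=fk(K,q); return np.concatenate([(p-T)*1e3,(o.as_matrix()[:,2]-d)*100,[ (q[5])*.01]])
        f=least_squares(r,[-.24,.7,.5,1.3,0,0],bounds=(lo,hi)); out.append(round(np.linalg.norm(r(f.x)[:6]),1))
    print(round(np.degrees(th)),T.round(3),round(np.hypot(T[0],T[1]),3),out)
E
```

```text
1 25.701396321611753 [0.001 0.81  0.   ] [ 0.2478 -0.1086  0.4152  0.3749  0.0678 -0.1433  0.5225 -0.1301]
-1 25.161482629006077 [0. 0. 0.] [ 0.2552 -0.0407  0.4669  0.3803  0.071  -0.0537  0.2821  0.1338]
0 [ 0.648 -0.163  0.115] 0.668 [np.float64(0.0), np.float64(0.0), np.float64(0.0), np.float64(0.0), np.float64(0.0)]
30 [ 0.672 -0.168  0.158] 0.693 [np.float64(0.0), np.float64(0.0), np.float64(0.0), np.float64(0.0), np.float64(0.0)]
60 [ 0.714 -0.177  0.182] 0.736 [np.float64(0.0), np.float64(0.0), np.float64(0.0), np.float64(0.0), np.float64(0.0)]
80 [ 0.746 -0.184  0.185] 0.769 [np.float64(0.0), np.float64(0.0), np.float64(0.0), np.float64(0.0), np.float64(0.0)]
90 [ 0.762 -0.187  0.182] 0.785 [np.float64(0.0), np.float64(0.0), np.float64(0.0), np.float64(0.0), np.float64(0.0)]
95 [ 0.77  -0.189  0.179] 0.793 [np.float64(0.0), np.float64(0.0), np.float64(0.0), np.float64(0.0), np.float64(0.0)]
100 [ 0.778 -0.19   0.176] 0.801 [np.float64(0.0), np.float64(0.0), np.float64(0.0), np.float64(0.0), np.float64(0.0)]
105 [ 0.785 -0.192  0.172] 0.808 [np.float64(0.0), np.float64(0.0), np.float64(0.0), np.float64(0.0), np.float64(0.0)]
110 [ 0.792 -0.193  0.168] 0.815 [np.float64(0.0), np.float64(0.0), np.float64(0.0), np.float64(0.0), np.float64(0.0)]
```

```bash
sed -i 's/h,a1,b1,a2,b2,c,l4,l5=k/h,a1,b1,a2,b2,c,l4,l5,dy,cx=k/; s/np.array(\[0,0,h\])/np.array([0,dy,h])/; s/apply(\[0,0,l5\])/apply([cx,0,l5])/; s/\[.3,0,.4,.3,0,0,.1,.2\]/[.3,0,.4,.3,0,0,.1,.2,0,0]/; s/\[.3,.0,.4,.3,0,0,.1,.2\]/[.3,.0,.4,.3,0,0,.1,.2,0.05,0]/' kin.py
cat > reach.py <<'E'
from kin import *
print(np.abs(res(K)).max())
lo=np.array([-2.72,-.84,-1.02,-1.77,-1.37,-3.14]);hi=np.array([2.72,1.66,1.22,2.12,1.28,3.14])
H=np.array([.738,-.182,.09]); yaw=-.205; X=np.array([np.cos(yaw),np.sin(yaw),0])
for th in np.radians([0,60,80,90,95,100,105,110]):
    al=np.radians(164.8)-th; T=H+.0953*(np.cos(al)*X+np.sin(al)*np.array([0,0,1]))
    out=[]
    for phi in (0,10,15,20,30):
        d=np.sin(np.radians(phi))*X-np.array([0,0,np.cos(np.radians(phi))])
        def r(q):
            p,o=fk(K,q); return np.concatenate([(p-T)*1e3,(o.as_matrix()[:,2]-d)*100,[ (q[5])*.01]])
        f=least_squares(r,[-.24,.7,.5,1.3,0,0],bounds=(lo,hi)); out.append((round(np.linalg.norm(r(f.x)[:6]),1),f.x[2].round(2)))
    print(round(np.degrees(th)),T.round(3),round(np.hypot(T[0],T[1]),3),*out)
E
python3 reach.py | sed 's/np.float64//g'
```

```text
1 7.740084475278839 [0.001 0.81  0.   ] [ 0.2435 -0.1483  0.385   0.3718  0.0659 -0.0978  0.6627 -0.2839  0.0617
 -0.0978]
-1 2.6074931852985354e-05 [0. 0. 0.] [ 0.2596  0.      0.4978  0.3835  0.073  -0.      0.1382  0.2917  0.0633
 -0.    ]
8.549161689686002e-05
0 [ 0.648 -0.163  0.115] 0.668 ((0.0), (0.14)) ((0.0), (-0.12)) ((0.0), (-0.24)) ((0.0), (-0.35)) ((0.0), (-0.57))
60 [ 0.714 -0.177  0.182] 0.736 ((0.0), (0.55)) ((0.0), (0.22)) ((0.0), (0.07)) ((0.0), (-0.06)) ((0.0), (-0.3))
80 [ 0.746 -0.184  0.185] 0.769 ((0.0), (0.75)) ((0.0), (0.35)) ((0.0), (0.19)) ((0.0), (0.05)) ((0.0), (-0.21))
90 [ 0.762 -0.187  0.182] 0.785 ((0.0), (0.86)) ((0.0), (0.42)) ((0.0), (0.25)) ((0.0), (0.1)) ((0.0), (-0.16))
95 [ 0.77  -0.189  0.179] 0.793 ((0.0), (0.92)) ((0.0), (0.45)) ((0.0), (0.27)) ((0.0), (0.12)) ((0.0), (-0.15))
100 [ 0.778 -0.19   0.176] 0.801 ((0.0), (0.98)) ((0.0), (0.47)) ((0.0), (0.3)) ((0.0), (0.14)) ((0.0), (-0.13))
105 [ 0.785 -0.192  0.172] 0.808 ((0.0), (1.04)) ((0.0), (0.5)) ((0.0), (0.32)) ((0.0), (0.16)) ((0.0), (-0.11))
110 [ 0.792 -0.193  0.168] 0.815 ((0.0), (1.11)) ((0.0), (0.53)) ((0.0), (0.34)) ((0.0), (0.18)) ((0.0), (-0.1))
```

Emit:
move_arm --pt "-0.005 -0.02 0.015 0.1455 0.003 0 0.05" --pt "-0.005 -0.03 0.015 0.1455 0.003 0 0.05" --pt "-0.005 -0.033 0 0.1455 0.003 0 0.05" --pt "-0.001 -0.033 0 0 0 0.135 0.05" --pt "-0.001 -0.033 0 0 0 0.135 0.05" --pt "-0.001 -0.033 0 0 0 0.135 0.05" --pt "-0.001 -0.033 0 0 0 0.135 0.05" --pt "-0.001 -0.033 0 0 0 0.135 0.05" --pt "-0.001 -0.033 0 0 0 0.135 0.05" --pt "-0.001 -0.033 0 0 0 0.135 0.05"

```text
time_s: 17.45
ee_pos: [0.6557, -0.0933, 0.2608]
orientation: [0.296, 0.955, -0.001, -0.001]
wrist_force: [0.7, -0.4, 0.1]
width: 0.0499
```

Emit:
move_arm --pt "-0.001 -0.033 0 0 0 0.135 0.05" --pt "0 -0.033 0 0 0 0.135 0.05" --pt "0 -0.01 0 0 0 0.135 0.05" --pt "0 0 0 0 0 0 0.05" --pt "0 0 0 0 0 0 0.05"

```text
time_s: 17.95
ee_pos: [0.6555, -0.1674, 0.2615]
orientation: [0.102, 0.995, 0.0, -0.001]
wrist_force: [0.0, -0.6, -0.2]
width: 0.0503
```

```bash
python3 w.py wbx2
python3 - <<'E'
from h import *
print(R.from_quat(get_state()['orientation']).as_matrix().round(3))
E
```

```text
17.95 [ 0.6555 -0.1674  0.2615] [-0.344  0.609  0.481  1.445  0.    -0.139] [ 0.5918 -0.1552  0.3857]
[[-0.979  0.202 -0.001]
 [ 0.202  0.979  0.   ]
 [ 0.001  0.    -1.   ]]
```

View pics/wbx2.png

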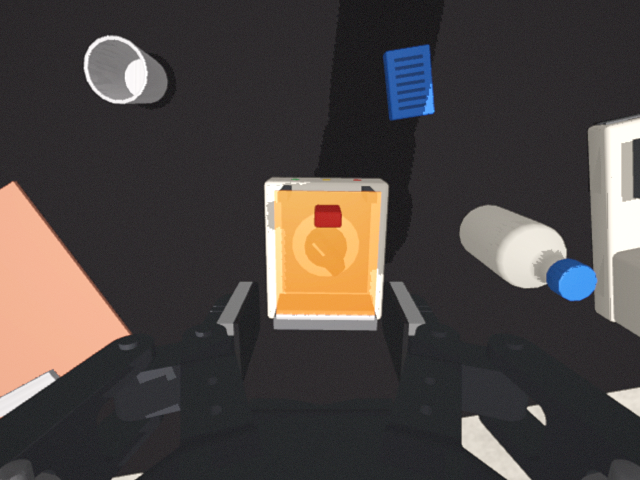

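Run:
```python
from h import *
crop(cv2.imread("pics/wbx2.png"),255,170,400,335,3.6,"wbx2c.png")
```

```text
(no output)
```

View pics/wbx2c.png

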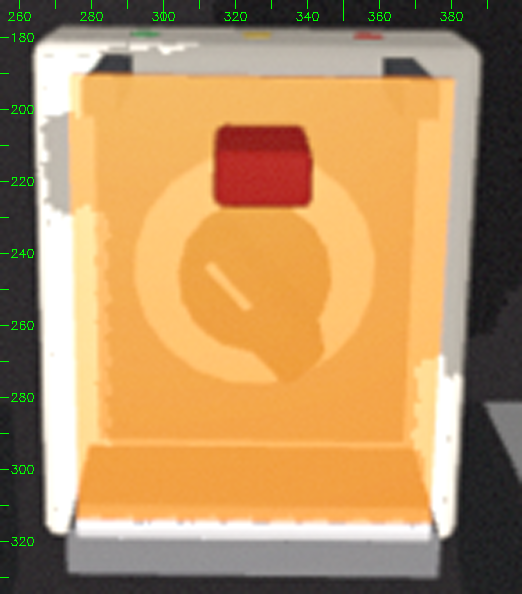

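Run:
```python
from h import *
import pickle
st,p=pickle.load(open("pics/wbx2.pkl","rb"))
yaw=-.205;X=np.array([np.cos(yaw),np.sin(yaw),0]);Y=np.array([-np.sin(yaw),np.cos(yaw),0])
F=lambda u,z:pix2z(p,u,z)
pl=np.array([F(u,.094) for u in [(275,190.5),(381,191.5),(375,313.5),(277,314)]]); print("plate",pl[:,:2].round(4),np.linalg.norm(np.roll(pl,-1,0)-pl,axis=1).round(4))
for a,b in ((0,1),(3,2)):
    v=pl[b]-pl[a]; print("edge yaw deg",np.degrees(np.arctan2(v[1],v[0]))-90)
for a,b in ((0,3),(1,2)):
    v=pl[b]-pl[a]; print("side yaw deg",np.degrees(np.arctan2(v[1],v[0])))
fin=F((327.4,219.7),.126); print("fin",fin, [ (F(u,.126)-fin)@X*1e3 for u in ((327,212),(327,227))],[ (F(u,.126)-fin)@Y*1e3 for u in ((314.3,220),(340.5,220))])
print("from plate mid free edge along X", (fin-(pl[0]+pl[1])/2)@X,(fin-(pl[0]+pl[1])/2)@Y)
d=F((325.5,245.5),.054); print("disc",d,"rel to fin",(d-fin)@X,(d-fin)@Y)
a,b,c=F((311,243),.084),F((324,256.5),.084),F((336,273),.084)
for n,q in (("a",a),("b",b),("c",c)): print(n,q,(q-fin)@X,(q-fin)@Y)
v=b-a; print(np.degrees(np.arctan2(v[1],v[0])))
```

```text
plate [[ 0.6245 -0.1987]
 [ 0.6421 -0.1177]
 [ 0.7444 -0.1396]
 [ 0.7279 -0.2218]] [0.083  0.1046 0.0838 0.1059]
edge yaw deg -12.241549648649197
edge yaw deg -11.36351688660126
side yaw deg -12.588934755648978
side yaw deg -12.126226355211434
fin [ 0.6487113  -0.16234686  0.126     ] [np.float64(-5.569314681138719), np.float64(5.336769651273108)] [np.float64(-9.314490960336368), np.float64(9.316312264215323)]
from plate mid free edge along X 0.015934761547968534 -0.0009264502681889368
disc [ 0.68805955 -0.17088058  0.054     ] rel to fin 0.040261521632487335 -0.00034502285858437054
a [ 0.67474193 -0.18095356  0.084     ] 0.02927328647269322 -0.01291811201970051
b [ 0.68861959 -0.17265151  0.084     ] 0.04117033737589381 -0.001964863996878116
c [ 0.70527774 -0.16554997  0.084     ] 0.05603404604969183 0.008379034342377875
30.889179422966073
```

Emit:
move_arm --pt "-0.0068 0.0051 -0.0345 0 0 0 0.05" --pt "0 0 -0.04 0 0 0 0.05" --pt "0 0 -0.04 0 0 0 0.05" --pt "0 0 -0.02 0 0 0 0.05" --pt "0 0 0 0 0 0 0.05" --pt "0 0 0 0 0 0 0.05"

```text
time_s: 18.6
ee_pos: [0.6497, -0.1614, 0.1289]
orientation: [0.1, 0.995, -0.0, 0.0]
wrist_force: [-0.2, -0.3, 0.2]
width: 0.05
```

```bash
python3 w.py wfin1
python3 - <<'E'
from h import *
st=get_state(); print(st['ee_pos'],st['wrist_force'])
E
```

```text
18.6 [ 0.6497 -0.1614  0.1289] [-0.338  0.622  0.161  1.109 -0.    -0.137] [ 0.5857 -0.1494  0.2529]
[ 0.6506086  -0.16195245  0.13017307] [ 0.75533322 -0.2101036   0.23845565]
```

View pics/wfin1.png

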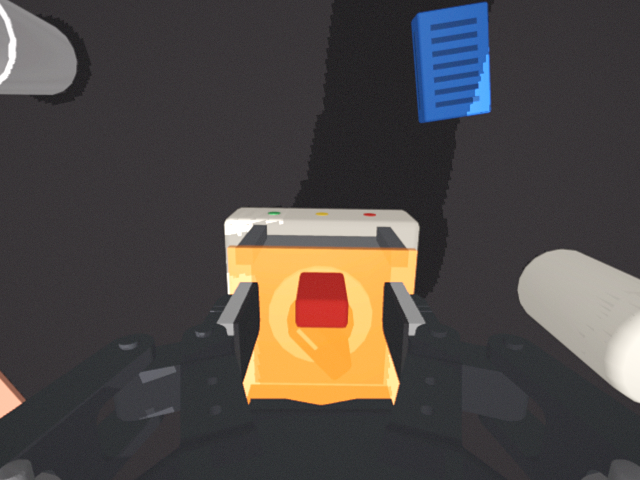

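Emit:
move_arm --pt "-0.0015 0 -0.0125 0 0 0 0.04" --pt "0 0 0 0 0 0 0.02" --pt "0 0 0 0 0 0 0.005" --pt "0 0 0 0 0 0 0.005" --pt "0 0 0 0 0 0 0.005" --pt "0 0 0 0 0 0 0.005"

```text
time_s: 19.25
ee_pos: [0.6482, -0.1611, 0.1162]
orientation: [0.1, 0.995, 0.001, 0.0]
wrist_force: [0.2, 5.2, -0.7]
width: 0.0189
```

Run:
```python
from h import *
st=get_state(); print(st['ee_pos'],st['wrist_force'],st['width'])
g=st['ee_pos'];yaw=-.21;X=np.array([np.cos(yaw),np.sin(yaw),0]);Hh=np.array([.7387,-.1815,.09])
rx=(g-Hh)@X; rz=g[2]-.09; Rr=np.hypot(rx,rz); a0=np.arctan2(rz,rx); print(Rr,np.degrees(a0))
prev=g
for th in np.radians([10,20,30,40,50,60,70,80,90,97,104]):
    a=a0-th; T=g+(Rr*np.cos(a)-rx)*X+np.array([0,0,Rr*np.sin(a)-rz]); print(round(np.degrees(th)),(T-prev).round(4),T.round(4)); prev=T
```

```text
[ 0.64821152 -0.16105946  0.11616709] [ 0.16126862  5.16341539 -0.66476503] 0.018901646851623592
0.09638165841482386 164.24678504531298
10 [ 0.0058 -0.0012  0.0157] [ 0.654  -0.1623  0.1319]
20 [ 0.0084 -0.0018  0.0144] [ 0.6624 -0.1641  0.1463]
30 [ 0.0107 -0.0023  0.0127] [ 0.6732 -0.1664  0.159 ]
40 [ 0.0127 -0.0027  0.0106] [ 0.6859 -0.1691  0.1697]
50 [ 0.0143 -0.0031  0.0082] [ 0.7002 -0.1721  0.1779]
60 [ 0.0155 -0.0033  0.0055] [ 0.7157 -0.1755  0.1834]
70 [ 0.0162 -0.0035  0.0027] [ 0.732  -0.1789  0.1861]
80 [ 0.0164 -0.0035 -0.0002] [ 0.7484 -0.1824  0.1859]
90 [ 0.0161 -0.0034 -0.0031] [ 0.7645 -0.1859  0.1828]
97 [ 0.0109 -0.0023 -0.0039] [ 0.7754 -0.1882  0.1789]
104 [ 0.0103 -0.0022 -0.0052] [ 0.7857 -0.1904  0.1737]
```

Emit:
move_arm --pt "0.0058 -0.0012 0.0157 0 0 0 0.005" --pt "0.0084 -0.0018 0.0144 0 0 0 0.005" --pt "0.0107 -0.0023 0.0127 0 0 0 0.005" --pt "0.0127 -0.0027 0.0106 0 0 0 0.005" --pt "0.0143 -0.0031 0.0082 0 0 0 0.005" --pt "0 0 0 0 0 0 0.005"

```text
time_s: 19.85
ee_pos: [0.6999, -0.1723, 0.1774]
orientation: [0.1, 0.995, 0.001, -0.001]
wrist_force: [-4.1, 4.9, 0.7]
width: 0.0189
```

```bash
python3 w.py wcv1
```

```text
19.85 [ 0.6999 -0.1723  0.1774] [-0.33   0.723  0.469  1.319  0.002 -0.129] [ 0.6361 -0.1606  0.3014]
```

View pics/wcv1.png

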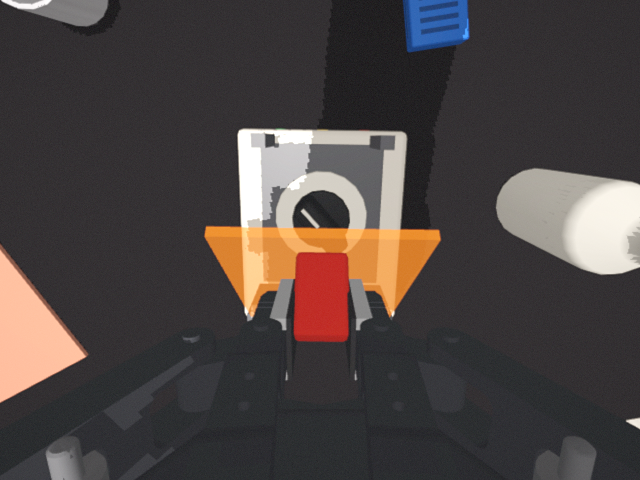

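The cover is following the arc with low forces, so I'll continue past upright to about 106 degrees.

Emit:
move_arm --pt "0.0155 -0.0033 0.0055 0 0 0 0.005" --pt "0.0162 -0.0035 0.0027 0 0 0 0.005" --pt "0.0164 -0.0035 -0.0002 0 0 0 0.005" --pt "0.0161 -0.0034 -0.0031 0 0 0 0.005" --pt "0.0109 -0.0023 -0.0039 0 0 0 0.005" --pt "0.0103 -0.0022 -0.0052 0 0 0 0.005" --pt "0 0 0 0 0 0 0.005" --pt "0 0 0 0 0 0 0.005"

```text
time_s: 20.7
ee_pos: [0.7861, -0.1913, 0.1741]
orientation: [0.1, 0.995, -0.0, 0.001]
wrist_force: [-0.4, 2.9, 3.1]
width: 0.0185
```

```bash
python3 w.py wcv2
python3 - <<'E'
from h import *
cv2.imwrite("pics/scene2.png",snapshot("scene")[:,:,::-1]); st=get_state(); print(st['wrist_force'],st['width'])
crop(cv2.imread("pics/scene2.png"),130,130,370,330,3.2,"scene2c.png")
E
```

```text
20.7 [ 0.7861 -0.1913  0.1741] [-0.317  1.02   1.049  1.597  0.    -0.116] [ 0.7219 -0.1793  0.2979]
[-0.25303097  4.04921209  3.00467475] 0.018928997399982453
```

View pics/wcv2.png

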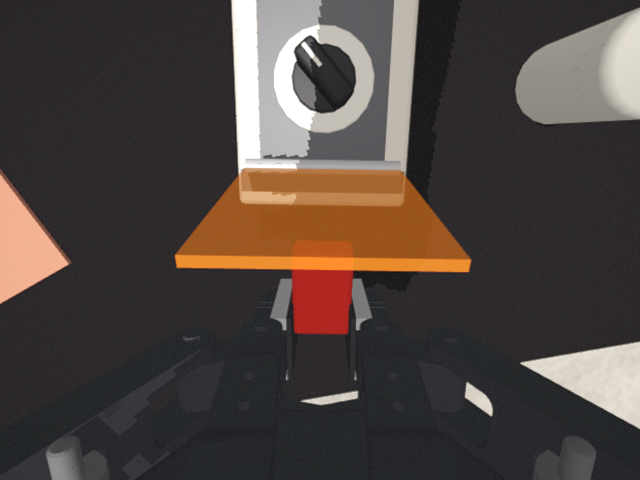

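View pics/scene2c.png

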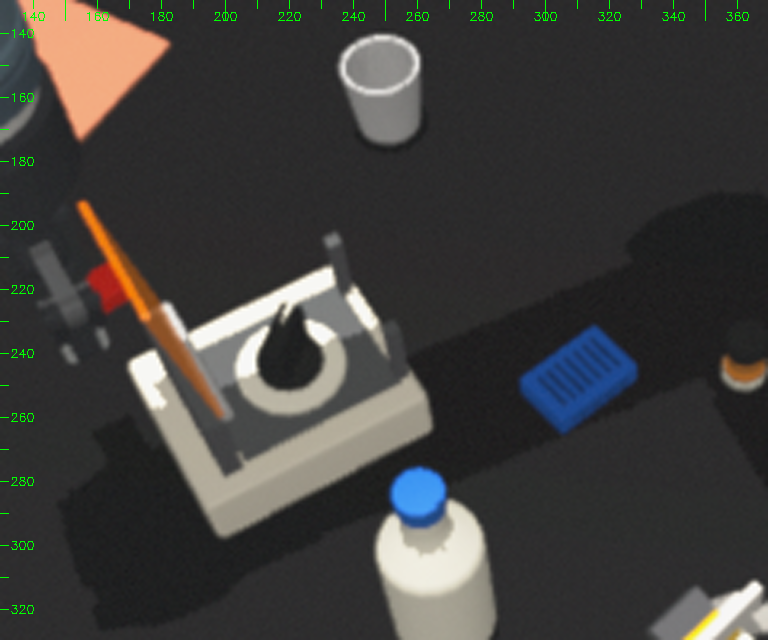

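Emit:
move_arm --pt "0 0 0 0 0 0 0.04" --pt "0 0 0 0 0 0 0.05" --pt "0 0 0.005 0 0 0 0.05" --pt "0 0 0.015 0 0 0 0.05" --pt "0 0 0.025 0 0 0 0.05" --pt "0 0 0.025 0 0 0 0.05" --pt "0 0 0.025 0 0 0 0.05"

```text
time_s: 21.5
ee_pos: [0.7657, -0.1874, 0.2596]
orientation: [0.101, 0.995, -0.003, 0.013]
wrist_force: [0.1, 0.1, 0.5]
width: 0.0501
```

```bash
python3 w.py wcv3
python3 - <<'E'
from h import *
cv2.imwrite("pics/scene3.png",snapshot("scene")[:,:,::-1]); st=get_state(); print(st['wrist_force'],st['width'],st['ee_pos'])
crop(cv2.imread("pics/scene3.png"),130,130,370,330,3.2,"scene3c.png")
E
```

```text
21.5 [ 0.7657 -0.1874  0.2596] [-3.210e-01  9.930e-01  1.221e+00  1.771e+00  1.000e-03 -1.190e-01] [ 0.6986 -0.1743  0.3818]
[ 0.51959024 -0.53936643 -0.07090868] 0.0501146043186677 [ 0.76559335 -0.18706954  0.26344989]
```

View pics/scene3c.png

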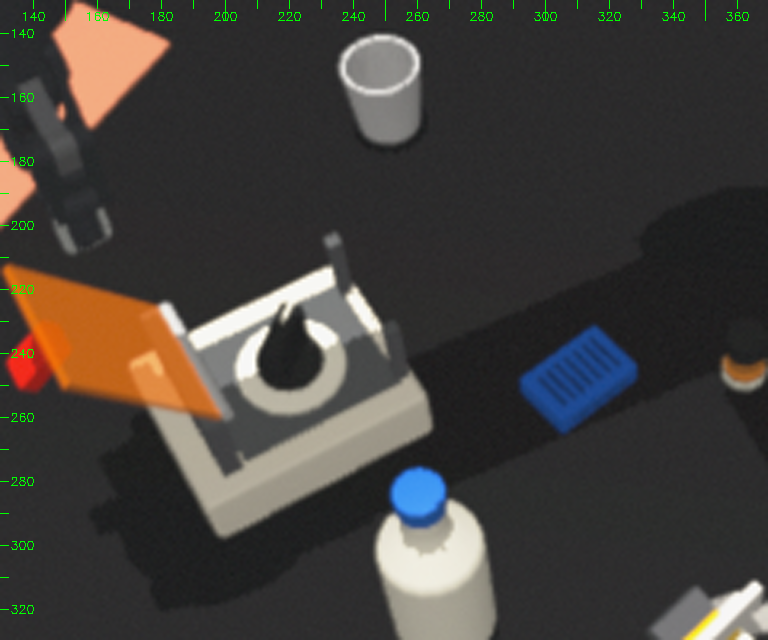

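View pics/wcv3.png

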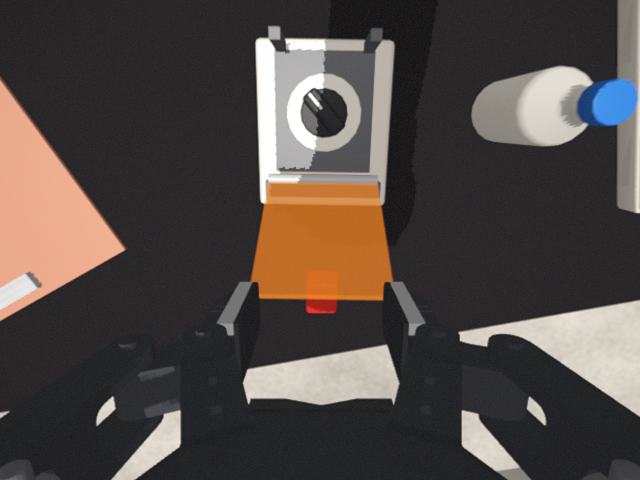

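Run:
```python
from h import *
crop(cv2.imread("pics/wcv3.png"),280,65,370,160,6,"wcv3c.png")
print(R.from_quat(get_state()['orientation']).as_matrix().round(3),get_state()['qpos'])
```

```text
[[-0.979  0.2    0.03 ]
 [ 0.2    0.98  -0.009]
 [-0.032 -0.003 -0.999]] [-3.20351773e-01  9.87877279e-01  1.22069732e+00  1.77186281e+00
  8.00051304e-04 -1.18906675e-01]
```

View pics/wcv3c.png

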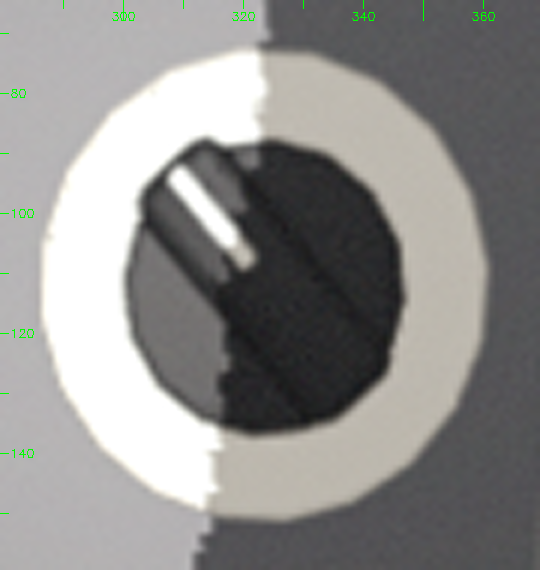

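Run:
```python
from h import *
import pickle
st,p=pickle.load(open("pics/wcv3.pkl","rb"))
p=p
a,b=pix2z(p,(308.7,94),.084),pix2z(p,(320.5,108),.084); v=b-a; print(a,b,np.degrees(np.arctan2(v[1],v[0])))
print("disc",pix2z(p,(323.5,112.5),.054)," ring",pix2z(p,(323.5,111.5),.05))
for u in [((303,97),(331,134)),((319,90),(344,121))]:
    A,B=pix2z(p,u[0],.084),pix2z(p,u[1],.084); w=B-A; print(A,B,np.degrees(np.arctan2(w[1],w[0])))
```

```text
[ 0.67499933 -0.17977857  0.084     ] [ 0.68646113 -0.17312039  0.084     ] 30.152407400987205
disc [ 0.68921464 -0.1712574   0.054     ]  ring [ 0.68831546 -0.17106155  0.05      ]
[ 0.67620388 -0.18439966  0.084     ] [ 0.70661704 -0.16899231  0.084     ] 26.866839193420844
[ 0.67380388 -0.17167829  0.084     ] [ 0.69922055 -0.1574586   0.084     ] 29.225404802104055
```

Emit:
move_arm --pt "-0.015 0.003 0 0.009 0.03 0.1 0.04" --pt "-0.02 0.004 0 0 0 0.14 0.035" --pt "-0.02 0.004 -0.01 0 0 0.14 0.035" --pt "-0.02 0.004 -0.02 0 0 0.14 0.035" --pt "0 0 -0.02 0 0 0.14 0.035" --pt "0 0 -0.02 0 0 0.066 0.035" --pt "0 0 0 0 0 0 0.035" --pt "0 0 0 0 0 0 0.035"

```text
time_s: 22.4
ee_pos: [0.694, -0.1727, 0.189]
orientation: [-0.25, 0.968, 0.0, -0.003]
wrist_force: [0.2, 0.4, 0.4]
width: 0.0348
```

```bash
python3 w.py wkn1
python3 - <<'E'
from h import *
st=get_state(); M=R.from_quat(st['orientation']).as_matrix();print(M.round(3),np.degrees(np.arctan2(M[1,0],M[0,0])),st['ee_pos'])
E
```

```text
22.4 [ 0.694  -0.1727  0.189 ] [-0.331  0.71   0.476  1.341 -0.003 -0.838] [ 0.6377 -0.2055  0.3133]
[[-0.874 -0.485 -0.004]
 [-0.485  0.874 -0.001]
 [ 0.004  0.001 -1.   ]] -150.97773604235232 [ 0.69470885 -0.17290953  0.18982911]
```

View pics/wkn1.png

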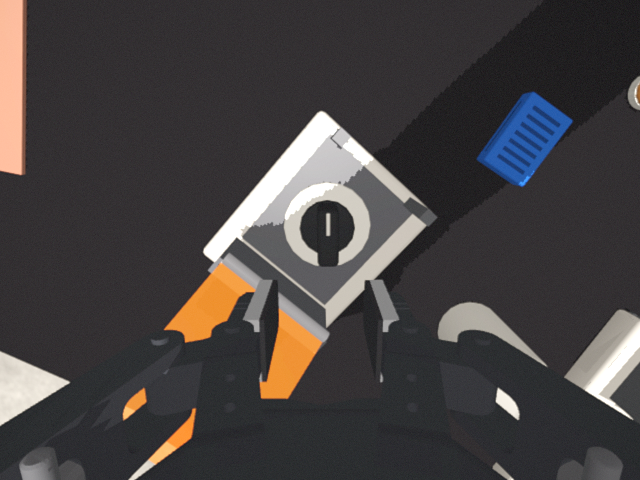

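Run:
```python
from h import *
import pickle
im=cv2.imread("pics/wkn1.png"); crop(im,275,170,385,285,5,"wkn1c.png")
```

```text
(no output)
```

View pics/wkn1c.png

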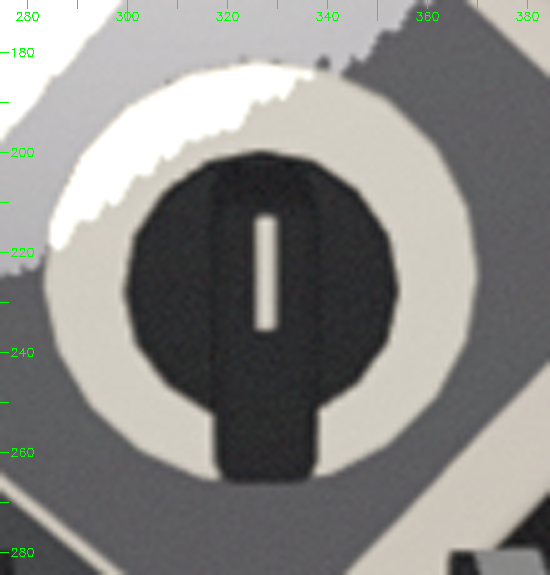

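Run:
```python
from h import *
import pickle
st,p=pickle.load(open("pics/wkn1.pkl","rb"))
print(pix2z(p,(327.8,265.5),.084),pix2z(p,(327.8,209),.084),pix2z(p,(327.7,237),.084),pix2z(p,(326.8,227.5),.054)); print(get_state()['ee_pos'])
```

```text
[ 0.70509861 -0.16259736  0.084     ] [ 0.67271852 -0.18077885  0.084     ] [ 0.6884746 -0.1720046  0.084    ] [ 0.68931738 -0.17162067  0.054     ]
[ 0.69470885 -0.17290953  0.18982911]
```

Emit:
move_arm --pt "-0.0055 0.0011 -0.032 0 0 0 0.035" --pt "0 0 -0.035 0 0 0 0.035" --pt "0 0 -0.03 0 0 0 0.035" --pt "0 0 0 0 0 0 0.035" --pt "0 0 0 0 0 0 0.035"

```text
time_s: 22.95
ee_pos: [0.6892, -0.1718, 0.0926]
orientation: [-0.251, 0.968, 0.0, -0.003]
wrist_force: [-0.1, 0.6, -0.4]
width: 0.035
```

```bash
python3 w.py wkn2
python3 - <<'E'
from h import *
print(get_state()['ee_pos'],get_state()['wrist_force'])
E
```

```text
22.95 [ 0.6892 -0.1718  0.0926] [-0.332  0.735  0.271  1.111 -0.003 -0.84 ] [ 0.6328 -0.2046  0.217 ]
[ 0.69013543 -0.17214636  0.09393731] [-1.11811064 -0.03244983  1.73371293]
```

View pics/wkn2.png

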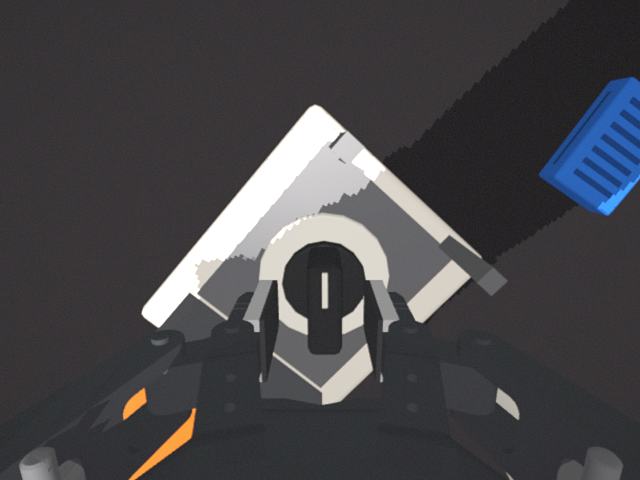

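Emit:
move_arm --pt "0 0 -0.014 0 0 0 0.035" --pt "0 0 0 0 0 0 0.02" --pt "0 0 0 0 0 0 0.005" --pt "0 0 0 0 0 0 0.005" --pt "0 0 0 0 0 0 0.005"

```text
time_s: 23.5
ee_pos: [0.688, -0.1709, 0.0775]
orientation: [-0.251, 0.968, 0.001, -0.003]
wrist_force: [-2.2, 2.9, 0.5]
width: 0.0131
```

```bash
python3 w.py wkn3
python3 - <<'E'
from h import *
st=get_state(); print(st['ee_pos'],st['wrist_force'],st['wrist_torque'],st['width'])
E
```

```text
23.5 [ 0.688  -0.1709  0.0775] [-0.332  0.744  0.247  1.08  -0.002 -0.84 ] [ 0.6319 -0.2039  0.2018]
[ 0.6880232  -0.17086805  0.0774484 ] [-2.63013157  3.44700748  1.39433528] [0.54757174 0.42514563 0.04629394] 0.012917633652831552
```

Gripped. I'll turn it clockwise (about -z) in steps of 0.1 and watch the torque.

Emit:
move_arm --pt "0 0 0 0 0 -0.1 0.005" --pt "0 0 0 0 0 -0.12 0.005" --pt "0 0 0 0 0 -0.12 0.005" --pt "0 0 0 0 0 -0.12 0.005" --pt "0 0 0 0 0 -0.12 0.005" --pt "0 0 0 0 0 -0.12 0.005" --pt "0 0 0 0 0 -0.12 0.005" --pt "0 0 0 0 0 -0.12 0.005" --pt "0 0 0 0 0 -0.12 0.005" --pt "0 0 0 0 0 -0.12 0.005"

```text
time_s: 24.55
ee_pos: [0.688, -0.1692, 0.0775]
orientation: [0.331, 0.943, 0.004, -0.003]
wrist_force: [-1.8, 7.5, 2.6]
width: 0.0127
```

```bash
python3 w.py wkn4
python3 - <<'E'
from h import *
st=get_state(); M=R.from_quat(st['orientation']).as_matrix(); print(st['wrist_force'],st['wrist_torque'],st['width'],np.degrees(np.arctan2(M[1,0],M[0,0])))
E
```

```text
24.55 [ 0.688  -0.1692  0.0775] [-0.334  0.742  0.244  1.079  0.008  0.342] [ 0.6376 -0.1305  0.202 ]
[-2.34762515  7.79013434  2.93573572] [ 1.27770951  0.5336679  -0.01534374] 0.012637084964780661 141.0723160614256
```

View pics/wkn4.png

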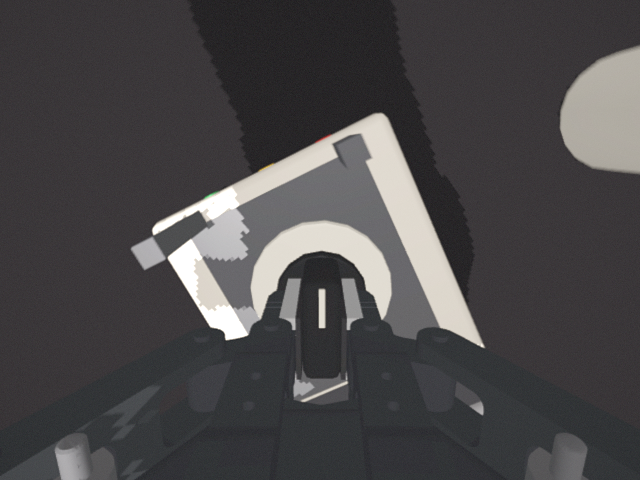

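Emit:
move_arm --pt "0 0 0 0 0 -0.1 0.005" --pt "0 0 0 0 0 -0.1 0.005" --pt "0 0 0 0 0 -0.1 0.005" --pt "0 0 0 0 0 0 0.005"

```text
time_s: 25.0
ee_pos: [0.6883, -0.1688, 0.0775]
orientation: [0.467, 0.884, 0.004, -0.003]
wrist_force: [-1.3, 9.3, 2.0]
width: 0.0128
```

Run:
```python
from h import *
st=get_state(); M=R.from_quat(st['orientation']).as_matrix(); print(st['time_s'],st['wrist_force'],st['wrist_torque'],st['width'],np.degrees(np.arctan2(M[1,0],M[0,0])),st['joint_torque'][5])
```

```text
25.0 [-1.32551964  9.28716983  2.00130593] [1.41718608 0.37350938 0.12319464] 0.012776653284067165 124.35195652315875 0.5324862152338028
```

Emit:
move_arm --pt "0 0 0 0 0 -0.05 0.005" --pt "0 0 0 0 0 -0.05 0.005" --pt "0 0 0 0 0 0 0.005"

```text
time_s: 25.3
ee_pos: [0.689, -0.1697, 0.0777]
orientation: [0.509, 0.861, 0.004, -0.002]
wrist_force: [-0.1, 6.3, 1.3]
width: 0.0136
```

```bash
python3 w.py wkn5
python3 - <<'E'
from h import *
st=get_state(); M=R.from_quat(st['orientation']).as_matrix(); print(st['time_s'],st['wrist_force'],st['wrist_torque'],st['width'],np.degrees(np.arctan2(M[1,0],M[0,0])),st['joint_torque'][5])
E
```

```text
25.3 [ 0.689  -0.1697  0.0777] [-0.334  0.741  0.241  1.074  0.008  0.735] [ 0.6577 -0.1145  0.2022]
25.35 [-0.69281748  6.43803944  1.55549336] [1.10970813 0.0046786  0.96726862] 0.012955316873707561 118.78167255150021 0.9576046094298363
```

View pics/wkn5.png

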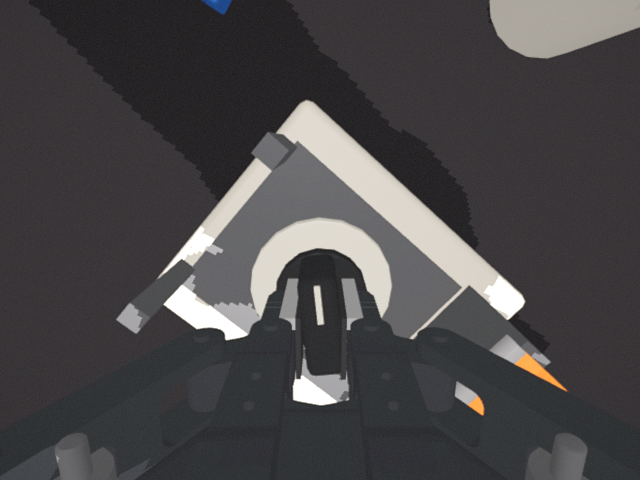

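Emit:
move_arm --pt "0 0 0 0 0 0 0.03" --pt "0 0 0 0 0 0 0.035" --pt "0 0 0 0 0 0 0.035" --pt "0 0 0.02 0 0 0 0.035" --pt "0 0 0.035 0 0 0 0.035" --pt "0 0 0.035 0 0 0 0.035" --pt "0 0 0.03 0 0 0 0.035" --pt "0 0 0 0 0 0 0.035" --pt "0 0 0 0 0 0 0.035"

```text
time_s: 26.25
ee_pos: [0.6891, -0.1723, 0.1983]
orientation: [0.511, 0.86, 0.003, -0.0]
wrist_force: [-0.4, 0.8, -0.9]
width: 0.0351
```

```bash
python3 w.py wkn6
python3 - <<'E'
from h import *
crop(cv2.imread("pics/wkn6.png"),270,160,390,290,4.5,"wkn6c.png")
E
```

```text
26.25 [ 0.6891 -0.1723  0.1983] [-0.336  0.691  0.464  1.344  0.005  0.737] [ 0.6578 -0.1165  0.3225]
```

View pics/wkn6c.png

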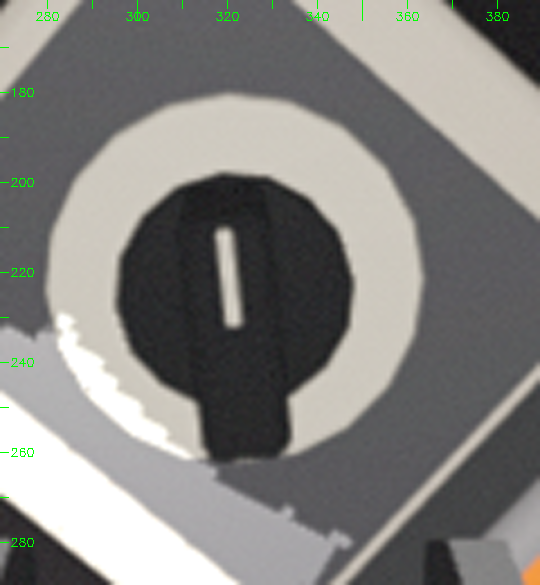

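Run:
```python
from h import *
import pickle
for n,(u,v) in (("wkn1",((327.8,213),(327.6,235))),("wkn6",((319.3,210.5),(321.5,231.5)))):
    st,p=pickle.load(open(f"pics/{n}.pkl","rb")); im=cv2.imread(f"pics/{n}.png",0)
    # line by bright blob moments
    x0,y0,x1,y1=(320,209,336,240) if n=="wkn1" else (313,207,328,236)
    c=cv2.threshold(im[y0:y1,x0:x1],110,255,cv2.THRESH_BINARY)[1]; ys,xs=np.nonzero(c)
    vx,vy,cx,cy=cv2.fitLine(np.column_stack([xs+x0,ys+y0]).astype(np.float32),cv2.DIST_L2,0,.01,.01).ravel()
    A,B=pix2z(p,(cx-10*vx,cy-10*vy),.084),pix2z(p,(cx+10*vx,cy+10*vy),.084)
    d=(A-B)*np.sign(vy); print(n,len(xs),cx,cy,np.degrees(np.arctan2(d[1],d[0]))%360, np.degrees(np.arctan2(vx,vy)))
```

```text
wkn1 91 327.51648 224.12088 209.0586628511081 179.74934
wkn6 86 320.43024 221.25581 125.13976438115982 6.7509494
```

The bar slipped about 6° in the pads at roughly 1 N·m, and I measure a turn of about 1.47 rad. To make sure it is on the stop, I'll regrip aligned with the bar and turn again.

Emit:
move_arm --pt "0 0.0005 -0.03 0 0 0.11 0.035" --pt "0 0 -0.035 0 0 0 0.035" --pt "0 0 -0.035 0 0 0 0.035" --pt "0 0 -0.02 0 0 0 0.035" --pt "0 0 0 0 0 0 0.02" --pt "0 0 0 0 0 0 0.005" --pt "0 0 0 0 0 0 0.005" --pt "0 0 0 0 0 0 0.005"

```text
time_s: 27.1
ee_pos: [0.6884, -0.1691, 0.0749]
orientation: [0.462, 0.887, 0.004, -0.003]
wrist_force: [4.4, 3.9, -4.6]
width: 0.013
```

```bash
cat > kt.py <<'E'
from h import *
st=get_state(); M=R.from_quat(st['orientation']).as_matrix(); print(st['time_s'],st['ee_pos'].round(4),st['wrist_force'].round(1),st['wrist_torque'].round(3),st['width'].round(4),np.degrees(np.arctan2(M[1,0],M[0,0])),st['joint_torque'][5])
E
python3 kt.py
```

```text
Traceback (most recent call last):
  File "kt.py", line 2, in <module>
    st=get_state(); M=R.from_quat(st['orientation']).as_matrix(); print(st['time_s'],st['ee_pos'].round(4),st['wrist_force'].round(1),st['wrist_torque'].round(3),st['width'].round(4),np.degrees(np.arctan2(M[1,0],M[0,0])),st['joint_torque'][5])
                                                                                                                                                                  ^^^^^^^^^^^^^^^^^
AttributeError: 'float' object has no attribute 'round'
```

Emit:
move_arm --pt "0 0 0 0 0 -0.04 0.005" --pt "0 0 0 0 0 -0.04 0.005" --pt "0 0 0 0 0 0 0.005"

```text
time_s: 27.4
ee_pos: [0.6885, -0.169, 0.0749]
orientation: [0.495, 0.869, 0.004, -0.003]
wrist_force: [4.2, 2.5, -2.8]
width: 0.013
```

```bash
python3 kt.py; python3 w.py wkn7
```

```text
27.4 [ 0.6885 -0.169   0.0749] [-0.333  0.743  0.239  1.071  0.008  0.702] [ 0.6555 -0.1149  0.1995]Traceback (most recent call last):
  File "kt.py", line 2, in <module>
    st=get_state(); M=R.from_quat(st['orientation']).as_matrix(); print(st['time_s'],st['ee_pos'].round(4),st['wrist_force'].round(1),st['wrist_torque'].round(3),st['width'].round(4),np.degrees(np.arctan2(M[1,0],M[0,0])),st['joint_torque'][5])
                                                                                                                                                                  ^^^^^^^^^^^^^^^^^
AttributeError: 'float' object has no attribute 'round'
```

View pics/wkn7.png

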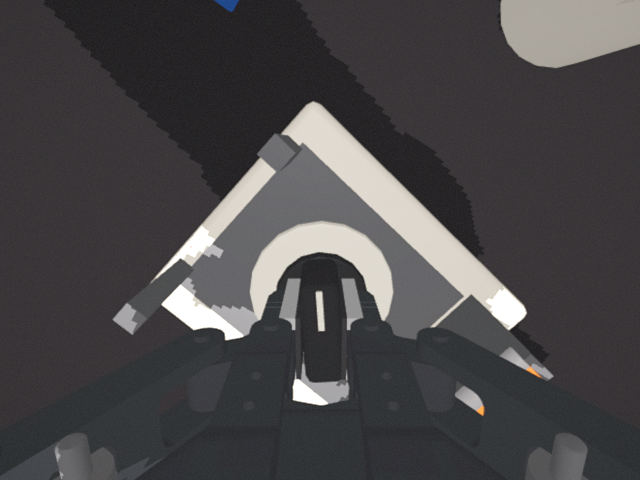

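```bash
sed -i "s/st\['width'\].round(4)/st['width']/" kt.py; python3 kt.py
```

```text
27.45 [ 0.6885 -0.169   0.075 ] [ 5.   1.9 -2.8] [ 0.543 -0.646  2.099] 0.01310656008242669 120.6926045316377 2.1483150869607925
```

Emit:
move_arm --pt "0 0 0 0 0 -0.04 0.005" --pt "0 0 0 0 0 -0.03 0.005" --pt "0 0 0 0 0 0 0.005"

```text
time_s: 27.75
ee_pos: [0.688, -0.1682, 0.075]
orientation: [0.525, 0.851, 0.004, -0.004]
wrist_force: [3.6, 4.0, -1.6]
width: 0.0131
```

```bash
python3 kt.py; python3 w.py wkn8;python3 - <<'E'
from h import *
crop(cv2.imread("pics/wkn8.png"),270,240,380,390,4,"wkn8c.png")
E
```

```text
27.75 [ 0.688  -0.1682  0.075 ] [ 3.6  4.  -1.6] [ 0.899 -0.404  2.146] 0.013087173176438417 116.68912127905935 2.2589658200740814
27.75 [ 0.688  -0.1682  0.075 ] [-0.333  0.742  0.238  1.072  0.009  0.772] [ 0.6591 -0.1121  0.1997]
```

View pics/wkn8c.png

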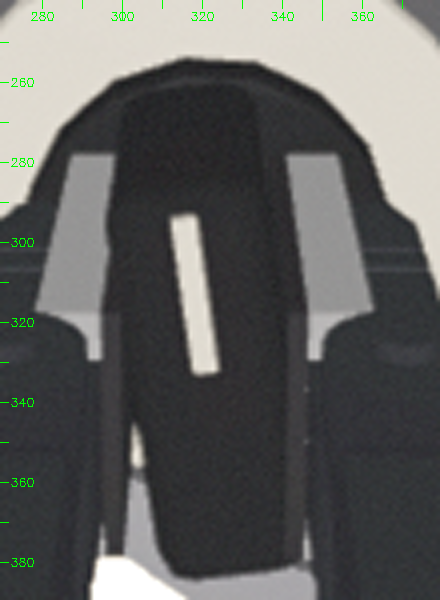

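The torque levels off at about 2.1 N·m and the bar twists in the pads instead of turning, so it is on its stop. Releasing and moving clear.

Emit:
move_arm --pt "0 0 0 0 0 0 0.03" --pt "0 0 0 0 0 0 0.035" --pt "0 0 0 0 0 0 0.035" --pt "0 0 0.02 0 0 0 0.035" --pt "0 0 0.035 0 0 0 0.035" --pt "0 0 0.035 0 0 0 0.035" --pt "0 0 0.035 0 0 0 0.035" --pt "0 0 0 0 0 0 0.035" --pt "0 0 0 0 0 0 0.035"

```text
time_s: 28.7
ee_pos: [0.689, -0.1718, 0.2035]
orientation: [0.528, 0.849, 0.003, -0.0]
wrist_force: [0.0, -0.1, -1.1]
width: 0.0353
```

```bash
python3 w.py wkn9; python3 kt.py
python3 - <<'E'
from h import *
crop(cv2.imread("pics/wkn9.png"),270,160,390,290,4.5,"wkn9c.png")
import pickle
st,p=pickle.load(open("pics/wkn9.pkl","rb")); im=cv2.imread("pics/wkn9.png",0)
x0,y0,x1,y1=310,205,332,238
c=cv2.threshold(im[y0:y1,x0:x1],110,255,cv2.THRESH_BINARY)[1]; ys,xs=np.nonzero(c)
vx,vy,cx,cy=cv2.fitLine(np.column_stack([xs+x0,ys+y0]).astype(np.float32),cv2.DIST_L2,0,.01,.01).ravel()
A,B=pix2z(p,(cx-10*vx,cy-10*vy),.084),pix2z(p,(cx+10*vx,cy+10*vy),.084)
d=(A-B)*np.sign(vy); print(len(xs),cx,cy,np.degrees(np.arctan2(d[1],d[0]))%360)
E
```

```text
28.7 [ 0.689  -0.1718  0.2035] [-0.336  0.69   0.475  1.356  0.005  0.777] [ 0.6601 -0.1147  0.3277]
28.75 [ 0.6881 -0.1714  0.2018] [-0.9  0.2 -0.4] [-0.02   0.049  0.003] 0.03493001532290108 116.23610456920925 0.0010657516759238206
84 319.2976 220.32143 124.3571148661907
```

Emit:
move_arm --pt "-0.04 0 0.02 0 0 0 0.035" --pt "-0.045 0 0.01 0 0 0 0.035" --pt "-0.045 0 0 0 0 0 0.035" --pt "-0.045 0 0 0 0 0 0.035" --pt "-0.04 0 0 0 0 0 0.035" --pt "-0.03 -0.03 0 0 0 0 0.035" --pt "-0.02 -0.04 0 0 0 0 0.035" --pt "0 -0.045 0 0 0 0 0.035" --pt "0 0 0 0 0 0 0.035"

```text
time_s: 29.65
ee_pos: [0.4219, -0.29, 0.2305]
orientation: [0.53, 0.848, 0.002, -0.002]
wrist_force: [0.3, 0.9, 0.4]
width: 0.0351
```

Run:
```python
from h import *
for n in ("scene","top"): cv2.imwrite(f"pics/{n}9.png",snapshot(n)[:,:,::-1])
```

```text
(no output)
```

View pics/scene9.png

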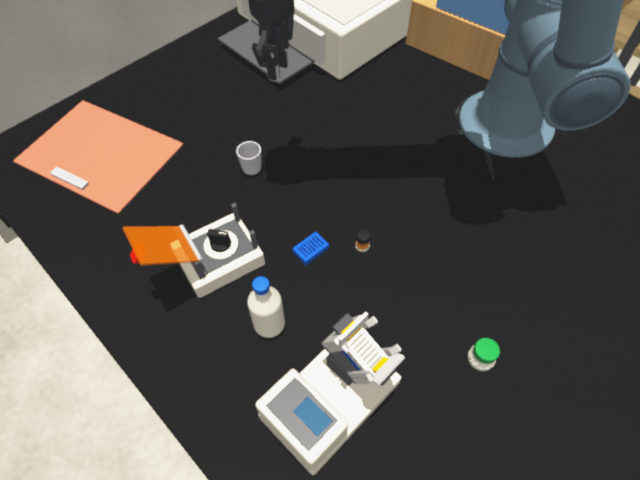

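View pics/top9.png

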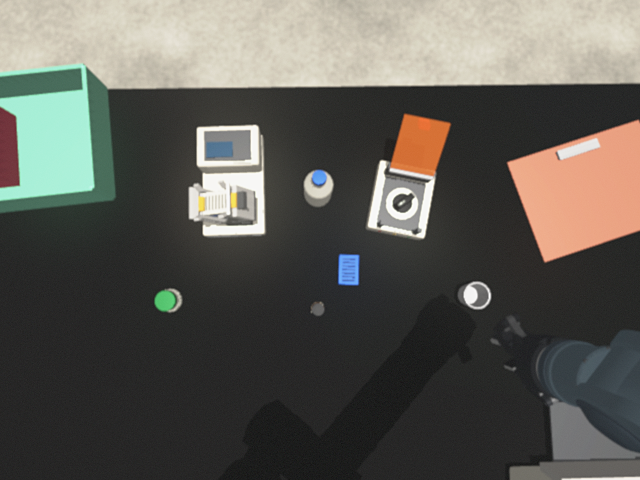

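View pics/wkn9c.png

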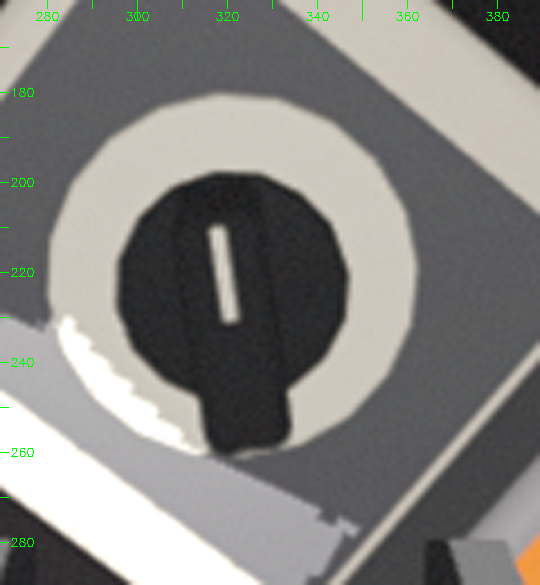

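The final pictures show:
- The white cassette is held under both lips at scene (365,352).
- The cover is open at (160,245).
- The selector is turned.
- The bottle, vial, cup, pot and spare blue cassette are where they started.
- The arm is clear of everything.

```bash
python3 -c "
from workcell import *
print(hand_in())"
```

```text
the job is handed in; nothing more can be done
None
```

I finished every step in the order asked and handed the job in at about 30 s of the 72 s allowed.

- **Cassettes:** I took the blue cassette farthest to the right and pressed it in until both lips snapped over it. I then did the same with the white one on top. After each release, a wrist picture put the cassette's top edge and the lip noses within about 1–2 pixels of where a held cassette should be. Press force was about 5–7 N.
- **Cover:** I swung it by the fin to about 106°, let go and lifted away. It fell fully open and was still open in the last scene and top pictures.
- **Selector:** I turned it clockwise until the bar slipped about 6° in the pads. I then regripped it and turned again, until the torque levelled off at about 2.1 N·m with no further turning. The pictures give a turn of about 1.48 rad. That is slightly under the stated 1.5, within what I can measure.
- **Surroundings:** The last pictures show the bottle, vial, cup, pot and spare blue cassette unmoved, with the arm clear of everything.

**Two checks that disagreed or came close:**
- **Camera offset:** The top camera read about 3–5 mm too far left of the wrist camera. I went with the wrist camera, because the grasped cassette's known position agreed with it.
- **Joint limit:** While lifting away from the cover, joint 3 read 1.221 against its 1.22 limit for a moment. The controller stopped it there and I moved it off straight away.

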